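Put a carved plaque in its carrier and latch the gate

ROBOT

A 7-joint arm with a two-finger parallel gripper is mounted at the origin on the work surface. World frame = base frame: x ahead of the robot, y to its left, z up, the work surface at z = 0. Lengths are in mm, angles in rad, forces in N, time in s.
With the tool pointing down it reaches from about 425 to 875 mm from the base axis. Payload 4.7 kg.
Tool frame: the origin (TCP) lies on the centre line of the jaws, within the pads' length; the fingertips stand 19 mm ahead of it and the grasp point (between the pads) is the TCP (r.finger_overhang is the distance from the TCP to the fingertips, in mm); z points along the fingers, y is the line along which they close (so a half turn about z gives the same grasp; the last joint's range is limited). The gripper opens to 85 mm and grips with 20 to 120 N. Pads are 22 mm wide; open, the fingers measure 114 mm over their backs; the gripper's body (76 mm by 85 mm) begins 54 mm behind the grasp point. The pads swing forward as they close: fully open they stand 13 mm farther back than shut.
Start: joints at [0.014, 0.321, -0.07, 1.45, 0.023, 1.371, -0.057], TCP at [650.018, -0.024, 250.349] pointing down, gripper open.
Joint ranges: [-2.86, 2.86], [-0.3, 2.09], [-1.38, 1.24], [0.06, 2.45], [-1.56, 4.7], [0.09, 2.05], [-2.69, 2.69]. Speed limits (rad/s): [2.57, 2.57, 3.14, 3.14, 3.14, 3.14, 3.14].

INTERFACE

Orientations are given as a rotation vector (axis times angle).
In Python, from plant import telemetry, eyes, workorder, r gives the robot as it stands.
- The arm moves only by the tool servo_tool, never from a script. Its argument "steps" is a list of rows, each an object of numbers: "dx", "dy", "dz": the shift along the tool's x, y, z in units of 30 mm (1.0 is 30 mm); "twist": the turn about the tool's z in degrees; "gripper": the finger opening in mm, from 0 to 85.4. A call has 1 to 5 rows; each row shifts and turns the commanded pose from where the row before left it, along the tool's axes as they then stand; what a row does not reach is not made up. A row lasts 1/12 s, in which the tool goes at most 41.7 mm and 7.16 degrees, less where a joint would pass 70% of its speed; a pose out of reach is approached as far as the arm can. A call is refused whole if a number of a shift passes 1 or a number of a turn 7.16, either way. A call with a gripper value outside its range is refused whole. The fingers move at their own pace and stop on an object; "newtons" is the grip in N (left out, the last holds). Time passes only in rows, so rows that do not move let the fingers close. It gives the time, the measured TCP pose, the force, the opening and the grip force at its end, in the units of the state.
- telemetry.sense(): the state, without advancing time (a new reading comes with each control period).
- eyes.capture(name): name is "scene" or "side" or "wrist"; returns the picture (480x640x3 uint8, red, green, blue); there is no depth.
- eyes.calibration(name): a dict with "fov_y" (degrees; the focal length in pixels is half the picture's height over the tangent of half this angle, whatever the lens; pixels are square), "cx", "cy" (the principal point, pixels), "R" (3x3) and "t" (3): a world point X has camera coordinates R X + t. Camera axes: x right, y down, z forward; pixel columns grow to the right and rows downward; lengths in mm; the calibration is good to about 2 mm. A picture is of the moment at which its call begins: read the wrist's pose just before it. calibration takes no time and is no camera call; for the wrist camera it gives the pose at the moment of the call.
- workorder.sign_off(): hands the job in; it is judged then, once.
The state is a dict: "t": time; "joint_positions": joint angles; "qvel": joint speeds; "joint_efforts": joint torques, N m; "eef_pos": TCP position; "eef_rot": TCP orientation; "force": force on the tool from outside, world axes, zero at the start; "wrist_torque": the same for the moment, N m; "width": finger opening in mm; "grasp_force": force on a finger pad.
Only numpy, scipy, OpenCV 4.12 (cv2) and the standard library are available. Lean on these libraries where they do the work, as an engineer would, in place of code of your own. Each camera call takes 0.05 s, during which the arm holds its last target. There are 200 camera calls.

TASK

Pick the arch-topped plaque off the bench, lean it on the bench easel with its arch up and let go of it there, then take it again and stand it on end, arch up, right down in the empty middle groove of the plaque carrier. With the plaque in, swing the carrier's gate shut, lifting the latch bar over the striker so that it drops into the catch. Do not drop the plaque, and leave the other pieces and tools where they are.

Things in the scene. Friction and masses are not known exactly. Their poses are not given: they have to be found in the camera images.
- plaque: grey stone plaque, the only piece on the bench with one half-round (arched) end: 112 long x 65 wide x 10 mm thick, about 0.18 kg, lying face up. Origin: centre of its underside, 56 mm from either end. Own x runs along its length towards the arch, y across its width, z up out of its face. Its sides are straight from x = -56 to +23.5 mm; beyond is a half circle of 32.5 mm radius.
- easel: fixed wooden bench easel: a board 50 mm wide, 62 mm long, sloping at 45 degrees, with a 56 mm wide, 20 mm deep toe ledge square to the slope, on a base 64 x 128 mm. A leaned plaque stands out 50 mm above the board's top. Origin: on the bench under it. In its own frame the slope rises towards -y and faces +y and up; x runs across it.
- easel_seat (a point): the inner corner of the easel where board and toe ledge meet, at mid-width, 30 mm above the bench. A plaque leaned properly has the foot of its underside here and its underside along the board. Axes as the easel's.
- carrier: fixed wooden plaque carrier, 176 wide (y), 112 mm deep (x), walls 62 mm high, open on top; its front, with the gate, is at its own -x. Three grooves along x, 16 mm wide and 35 mm deep, at own y = +52, 0 and -52 mm; the outer two hold smaller plaques, up to 102 mm above the bench. Origin: on the bench under the grooves' centre.
- groove (a point): centre of the floor of the empty middle groove, 12 mm above the bench; groove 100 mm long along the carrier's x, 16 mm wide along its y. Axes as the carrier's.
- stored_a: small arched stone plaque 90 x 60 x 10 mm standing in the carrier's left (+y) groove; leave it alone.
- stored_b: small square-cornered stone plaque 86 x 60 x 10 mm standing in the carrier's right (-y) groove; leave it alone.
- gate (a joint): the carrier's 62 mm high front gate, on an upright hinge at the carrier's front left corner: 0 = shut, grows as its free end swings out towards the carrier's -x (rad, up to 1.3). Light, stays where it is left.
- gate_hinge (a point): point on the gate's upright hinge axis, at bench height, at x = -59, y = +92 mm in the carrier's frame. Its axes turn with the gate and are parallel to the carrier's when it is shut: own -y runs along the 172 mm long gate to its free end, own -x out of its front.
- latch (a joint): steel latch bar, 8 mm thick, 14 mm high, on the gate's front. It pivots up and down about a pin at x = -12.5, y = -100 mm in the gate's (gate_hinge) axes, 45 mm above the bench: 0 = level, where it rests by its weight, grows as the free end is lifted (rad, up to 0.5). At 0.25 or more it clears the striker. Latched, it lies level between striker and gate.
- latch_knob (a point): centre of the 22 mm steel ball at the free end of the latch bar, 145 mm from the pivot pin, 45 mm above the bench when the bar is level; free all round for a pinch from above. Axes turn with the bar.
- blank: plain square-cornered stone slab 105 x 65 x 12 mm lying on the bench; leave it alone.
- roundel: round stone disc, 68 mm across, 12 mm thick, lying on the bench; leave it alone.
- chisel_a: broad wood-handled chisel, 240 mm, lying on the bench; leave it alone.
- chisel_b: narrow wood-handled chisel, 240 mm, lying on the bench; leave it alone.
- mallet: round wooden mallet, 80 mm across, 200 mm high, standing on its head with the handle up; leave it alone.
- elephant: carved stone elephant, about 160 mm long and 110 mm high; leave it alone.
- striker (a point): middle of the top edge of the steel striker on the carrier's right front corner: a post 24 mm wide (y) and 8 mm thick (x), its top 54 mm above the bench, 16 mm above the level bar's underside. The catch is the gap behind it (towards the carrier's +x). Unlifted, the bar stops against its front with the gate at about 0.1 rad; latched, the gate has 0 to 0.035 rad of play.
Not all that is in view belongs to the job. What is shaped like the plaque but purple or turquoise is not meant.

How it is judged:
By the outcome, as a careful person would: the job done as asked, in the order asked, and still so for the second after the job is handed in, with the robot touching nothing.
It also fails if it takes over 61 s, if anything falls off the work surface, if the arm or the gripper's body presses on something with over 40 N, if the wrist force passes 120 N, or if a joint passes its speed limit or range.

## Working session

There is one attempt and no reset: what is moved stays moved. The work goes in short steps, Python scripts to look and compute and a tool call to move; the robot and the scene stay as the last step left them, time stands still between calls to the robot, and variables do not carry over. Pictures are saved under pics/ and viewed, at most 10 in all, crops included, and the job is handed in when it is done.

Besides the shell and the picture viewer there is one more tool, called after ">>>" by a JSON object that holds its "name" and its "arguments", one argument or row to a line. servo_tool: Moves the arm, as the interface text tells. Its arguments: {"type":"object","properties":{"steps":{"type":"array"},"newtons":{"type":"number"}},"required":["steps"]}

```bash
ls; mkdir -p pics; cat > h.py <<'E'
import numpy as np, cv2
from scipy.spatial.transform import Rotation as Rn
from plant import telemetry, eyes, workorder, r
def cap(n,f):
    c=eyes.calibration(n); im=eyes.capture(n); cv2.imwrite('pics/'+f+'.png',im[:,:,::-1]); np.savez('pics/'+f+'.npz',im=im,**{k:np.array(v) for k,v in c.items()}); return im,c
def load(f):
    d=np.load('pics/'+f+'.npz'); return d['im'],d
def cast(c,u,v,z):
    f=240/np.tan(np.radians(float(c['fov_y']))/2)
    R=np.array(c['R']);t=np.array(c['t'])
    d=R.T@np.array([(u-c['cx'])/f,(v-c['cy'])/f,1]); o=-R.T@t
    return o+d*(z-o[2])/d[2]
def proj(c,X):
    f=240/np.tan(np.radians(float(c['fov_y']))/2)
    p=np.array(c['R'])@np.array(X)+np.array(c['t']); return f*p[0]/p[2]+c['cx'],f*p[1]/p[2]+c['cy']
E
python3 - <<'E'
from h import *
a,_=cap('scene','s0'); b,_=cap('side','d0'); w,c=cap('wrist','w0')
for n in('scene','side','wrist'):
    c=eyes.calibration(n);print(n,c)
s=telemetry.sense();print(s['eef_rot'],s['t'],s['force'])
E
```

```text
pics
scene {'fov_y': 50.72652698320641, 'cx': 320.1567254182595, 'cy': 242.64705423611028, 'R': array([[ 0.83351177,  0.55242021, -0.00948956],
       [ 0.2989249 , -0.4653404 , -0.83312797],
       [-0.4646526 ,  0.6915853 , -0.55299885]]), 't': array([-516.27631366,  -62.15470847, 1367.25155998])}
side {'fov_y': 51.80727072598216, 'cx': 322.72371746783244, 'cy': 238.01973747502092, 'R': array([[-0.91456249, -0.40435756,  0.00839115],
       [-0.23598302,  0.51665922, -0.82302811],
       [ 0.32846227, -0.75469081, -0.56793866]]), 't': array([ 547.32964247,  109.31029915, 1404.04551271])}
wrist {'fov_y': 63.681807301773134, 'cx': 315.7805353062085, 'cy': 230.9845527109511, 'R': array([[ 9.99997047e-01,  8.77474402e-04, -2.26642901e-03],
       [ 1.49148660e-03, -9.57860820e-01,  2.87228873e-01],
       [-1.91888757e-03, -2.87231405e-01, -9.57859300e-01]]), 't': array([-650.03543967,  -37.68985552,  379.92097387])}
[-2.22073597e+00 -2.22081829e+00  1.69038805e-03] 0.15 [0.39063384 0.5223574  0.27751623]
```

View pics/s0.png

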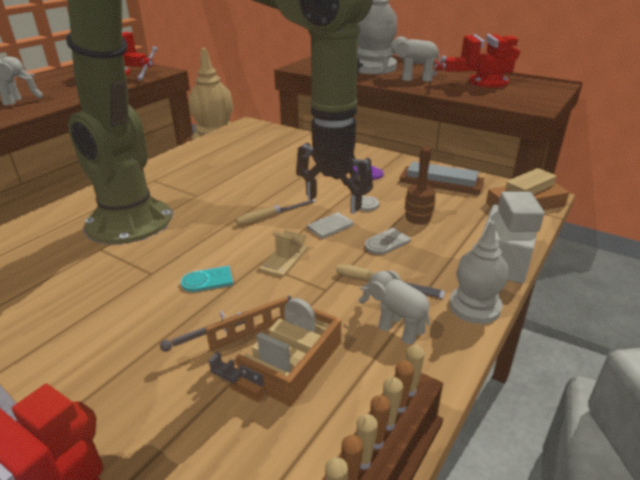

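View pics/d0.png

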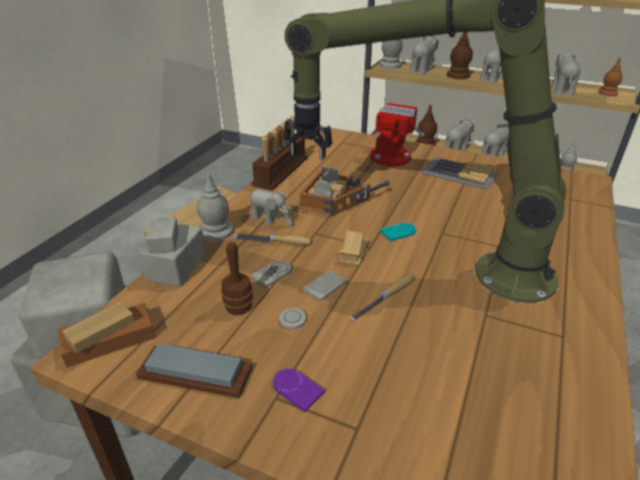

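Scene picture: the candidates are the grey arched piece (scene 388,240; side 272,272), the square blank (scene 330,225), the roundel (scene 367,202), purple (scene 368,172) and turquoise (scene 207,279). The grey arched one fits. The easel is at scene (285,252) and the carrier at scene (275,345), gate open. I'll confirm with enlarged crops.

```bash
python3 - <<'E'
from h import *
s,cs=load('s0'); d,cd=load('d0'); w,cw=load('w0')
def crop(im,x,y,ww,hh): return cv2.resize(im[y:y+hh,x:x+ww],(400,300),interpolation=cv2.INTER_CUBIC)
A=np.vstack([np.hstack([crop(s,150,285,200,150),crop(d,290,160,120,90)]),np.hstack([crop(s,250,205,200,150)*0+crop(s,250,190,160,120),cv2.resize(w,(400,300))])])
cv2.imwrite('pics/c1.png',A[:,:,::-1])
for n,c,p in(('plq',(cs,cd),((388,240),(272,272))),('blank',(cs,cd),((330,225),(325,285))),('easel',(cs,cd),((285,255),(351,250)))):
    print(n,cast(c[0],*p[0],10).round(),cast(c[1],*p[1],10).round())
f=cw; print('cam in world',-np.array(cw['R']).T@cw['t'])
E
```

```text
plq [640. 274.  10.] [632. 279.  10.]
blank [481. 256.  10.] [473. 269.  10.]
easel [464.  83.  10.] [467.  87.  10.]
cam in world [650.77885322  73.59158879 373.11770117]
```

View pics/c1.png

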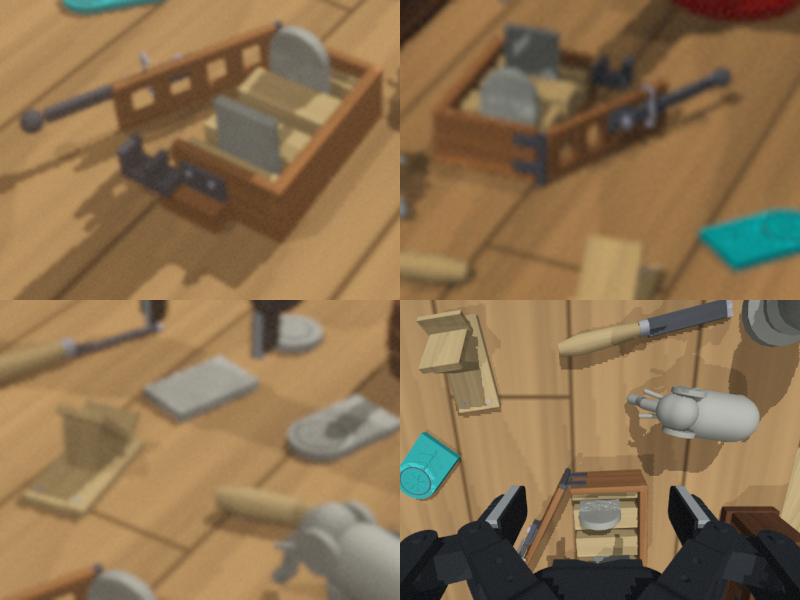

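Crop sheet: the top crops show the carrier, gate swung out with the latch and ball on its front and an empty middle groove. In the lower left crop the grey piece (about 345,425 in the sheet) is the arched plaque and the one at (200,385) is the square blank. The wrist view shows the easel at upper left. I'll move over the plaque and easel for a close look.

>>> {"name": "servo_tool", "arguments": {
  "steps": [
    {"dx": 1,"dy": -0.6},
    {"dx": 1,"dy": -0.6},
    {"dx": 1,"dy": -0.6},
    {"dx": 1,"dy": -0.6},
    {"dx": 1,"dy": -0.3}
  ]
}}

```text
invalid input at $.steps[0]: expected keys dx, dy, dz, twist, gripper
```

>>> {"name": "servo_tool", "arguments": {
  "steps": [
    {"dx": 1},
    {"dx": 1},
    {"dx": 1},
    {},
    {}
  ]
}}

```text
invalid input at $.steps[0]: expected keys dx, dy, dz, twist, gripper
```

```bash
python3 - <<'E'
from h import *
w,c=cap('wrist','w1'); s=telemetry.sense(); print(s['t'],s['eef_pos'],s['joint_positions'])
E
```

```text
0.2 [ 6.49693056e+02 -3.47078899e-02  2.49618832e+02] [ 0.01410243  0.32155552 -0.07009333  1.45123367  0.02258901  1.37079879
 -0.05691723]
```

View pics/w1.png

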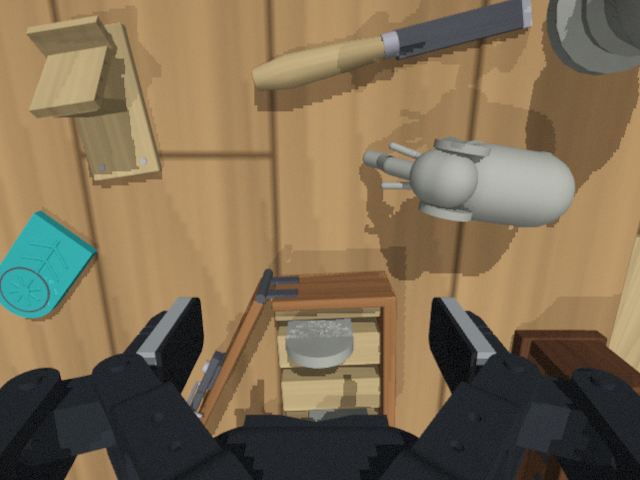

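The wrist view shows the carrier's back-left hinge corner at (265,285), its outer walls spanning columns 270–395, the easel at (95,95) and its base end at (130,170). Moves need all keys, so I'll repeat them.

>>> {"name": "servo_tool", "arguments": {
  "steps": [
    {"dx": 1,"dy": -0.6,"dz": 0,"twist": 0,"gripper": 85},
    {"dx": 1,"dy": -0.6,"dz": 0,"twist": 0,"gripper": 85},
    {"dx": 1,"dy": -0.6,"dz": 0,"twist": 0,"gripper": 85},
    {"dx": 1,"dy": -0.6,"dz": 0,"twist": 0,"gripper": 85},
    {"dx": 1,"dy": -0.3,"dz": 0,"twist": 0,"gripper": 85}
  ],
  "newtons": 20
}}

```text
t: 0.62
eef_pos: [567.0, 151.4, 250.4]
eef_rot: [-2.221, -2.222, 0.001]
force: [0.1, 1.7, 0.2]
width: 84.9
grasp_force: 0.0
```

>>> {"name": "servo_tool", "arguments": {
  "steps": [
    {"dx": 1,"dy": 0,"dz": 0,"twist": 0,"gripper": 85},
    {"dx": 1,"dy": 0,"dz": 0,"twist": 0,"gripper": 85},
    {"dx": 1,"dy": 0,"dz": 0,"twist": 0,"gripper": 85},
    {"dx": 0,"dy": 0,"dz": 0,"twist": 0,"gripper": 85},
    {"dx": 0,"dy": 0,"dz": 0,"twist": 0,"gripper": 85}
  ]
}}

```text
t: 1.03
eef_pos: [568.0, 242.6, 249.9]
eef_rot: [-2.216, -2.226, 0.001]
force: [-0.9, 0.0, 0.7]
width: 84.9
grasp_force: 0.0
```

```bash
python3 - <<'E'
from h import *
w,c=cap('wrist','w2'); s=telemetry.sense(); print(s['t'],s['eef_pos'],s['joint_positions'])
E
```

```text
1.0833 [568.75563969 240.22134268 249.91093552] [-0.26267322  0.26121777 -0.21782709  1.53188999  0.05763905  1.35554298
 -0.48430814]
```

View pics/w2.png

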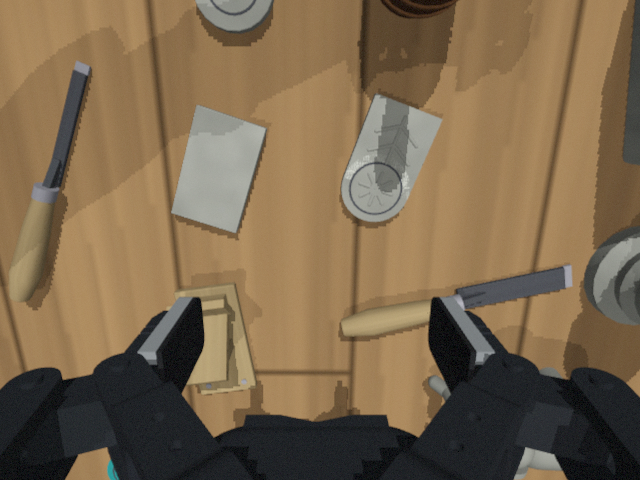

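w2: the plaque has its arch end at (375,200) and foot corners (376,95) and (441,120). The square blank at (220,170) and roundel at (235,5) are ruled out. The easel's base spans (178,290) to (255,388). Next I'll measure the plaque by mask and enlarge the easel and carrier.

```bash
python3 - <<'E'
from h import *
w,c=load('w2')
hsv=cv2.cvtColor(w,cv2.COLOR_RGB2HSV)
m=((hsv[...,1]<60)).astype(np.uint8); m[:85]=0;m[240:]=0;m[:,:320]=0;m[:,460:]=0
m=cv2.morphologyEx(m,cv2.MORPH_CLOSE,np.ones((7,7)))
cs,_=cv2.findContours(m,0,1); k=max(cs,key=cv2.contourArea)
P=np.array([cast(c,u,v,10)[:2] for u,v in k[:,0]],np.float32)
print(cv2.minAreaRect(P), cv2.boxPoints(cv2.minAreaRect(P)))
for p in((376,94),(441,120),(373,222)): print(cast(c,*p,10))
w1,c1=load('w1')
A=np.zeros((600,800,3),np.uint8)
A[:, :400]=cv2.resize(w1[0:200,20:170],(400,600),interpolation=3)[:600]
A[:300,400:]=cv2.resize(w[280:400,140:300],(400,300),interpolation=3)
A[300:,400:]=cv2.resize(w1[260:425,180:400],(400,300),interpolation=3)
cv2.imwrite('pics/c2.png',A[:,:,::-1])
E
```

```text
((632.3895263671875, 272.2510070800781), (112.36153411865234, 66.1014175415039), 70.1861801147461) [[582.2522  230.59923]
 [644.4403  208.19316]
 [682.52686 313.90277]
 [620.33875 336.30884]]
[621.54640735 334.54452665  10.        ]
[681.41121301 312.68334935  10.        ]
[624.52932209 216.74627747  10.        ]
```

View pics/c2.png

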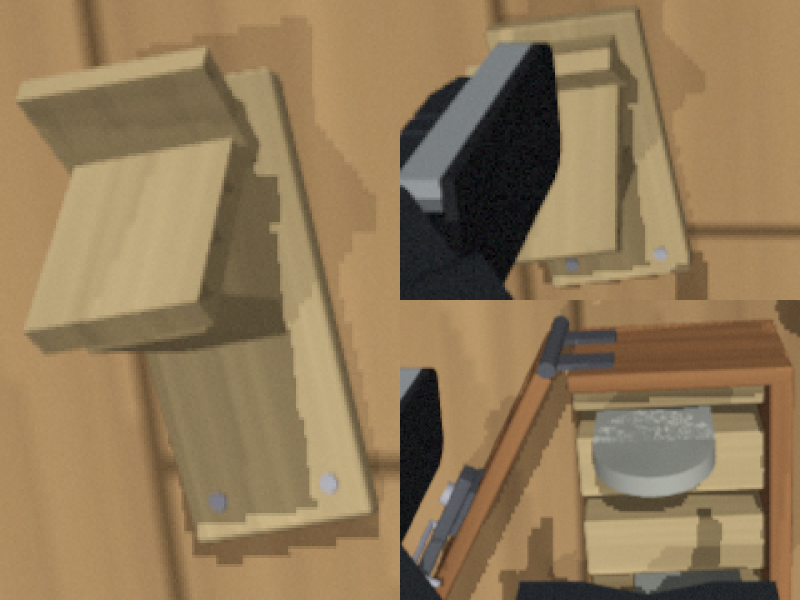

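Crop sheet: the easel's board meets the ledge at w1 pixels (48,56)–(107,46), its top edge is at (29,110)–(95,100), and the ledge is up-image, so easel +y is about world +y. The carrier's front with the gate faces world -x.

```bash
python3 - <<'E'
from h import *
w,c=load('w1'); _,c2=load('w2')
def a(n,c,ps,z):
    P=[cast(c,*p,z)[:2] for p in ps]; print(n,[p.round(1).tolist() for p in P],'len',np.linalg.norm(P[0]-P[1]).round(1),'mid',((P[0]+P[1])/2).round(1),'ang',np.degrees(np.arctan2(*(P[1]-P[0])[::-1])).round(1))
a('seat',c,((48.1,56),(107,46)),30)
a('top',c,((29.4,110),(95,100)),74)
a('ledge',c,((27.5,33),(98,16)),44)
for z in(0,12): a('base R',c,((160.6,171.7),(121.3,24)),z)
a('base R2',c2,((256,386.8),(234.8,284)),12)
a('base top2',c2,((175,292),(234.8,284)),12)
a('base bot2',c2,((202,393),(256,386.8)),12)
a('base bot1',c,((95,180),(160.6,171.7)),12)
a('seatR/topR w2',c2,((226.8,314),(226.8,314)),30)
a('topR w2',c2,((226.8,380),(226.8,380)),74)
a('rim',c,((273.5,304),(395,301)),62)
a('hinge',c,((259.8,298.5),(269,272)),62)
E
```

```text
seat [[431.1, 119.7], [480.5, 127.2]] len 49.9 mid [455.8 123.4] ang 8.6
top [[438.1, 77.0], [487.9, 84.1]] len 50.3 mid [463.   80.5] ang 8.1
ledge [[427.4, 134.1], [483.8, 145.9]] len 57.6 mid [455.6 140. ] ang 11.8
base R [[500.3, 21.1], [480.8, 149.3]] len 129.7 mid [490.5  85.2] ang 98.7
base R [[505.1, 22.8], [486.2, 146.9]] len 125.5 mid [495.7  84.9] ang 98.7
base R2 [[503.3, 26.7], [486.6, 151.0]] len 125.4 mid [494.9  88.8] ang 97.7
base top2 [[424.7, 141.6], [486.6, 151.0]] len 62.6 mid [455.6 146.3] ang 8.6
base bot2 [[442.6, 18.1], [503.3, 26.7]] len 61.3 mid [473.   22.4] ang 8.1
base bot1 [[442.5, 15.0], [505.1, 22.8]] len 63.1 mid [473.8  18.9] ang 7.2
seatR/topR w2 [[480.9, 126.7], [480.9, 126.7]] len 0.0 mid [480.9 126.7] ang 0.0
topR w2 [[488.1, 83.5], [488.1, 83.5]] len 0.0 mid [488.1  83.5] ang 0.0
rim [[612.6, -87.8], [720.7, -84.6]] len 108.1 mid [666.6 -86.2] ang 1.7
hinge [[600.6, -82.4], [609.6, -57.0]] len 26.9 mid [605.1 -69.7] ang 70.4
```

Easel check: seat width 49.9, top width 50.3, base 125×63, consistent. Its yaw is 8.4° and the seat is at (456,123). The plaque measures 112×66, centred at (632,272). I'll grip it at own x = -18.

>>> {"name": "servo_tool", "arguments": {
  "steps": [
    {"dx": 0.33,"dy": 0.46,"dz": 1,"twist": 0,"gripper": 85},
    {"dx": 0.33,"dy": 0.46,"dz": 1,"twist": 0,"gripper": 85},
    {"dx": 0.33,"dy": 0.46,"dz": 1,"twist": 0,"gripper": 85},
    {"dx": 0.33,"dy": 0.46,"dz": 1,"twist": 0,"gripper": 85},
    {"dx": 0.31,"dy": 0.48,"dz": 1,"twist": 0,"gripper": 85}
  ]
}}

```text
t: 1.5
eef_pos: [639.9, 286.7, 99.0]
eef_rot: [2.223, 2.217, -0.001]
force: [1.3, -0.2, -0.1]
width: 84.8
grasp_force: 0.0
```

>>> {"name": "servo_tool", "arguments": {
  "steps": [
    {"dx": 0,"dy": 0,"dz": 0.6,"twist": 6.6,"gripper": 85},
    {"dx": 0,"dy": 0,"dz": 0.6,"twist": 6.6,"gripper": 85},
    {"dx": 0,"dy": 0,"dz": 0.6,"twist": 6.6,"gripper": 85},
    {"dx": 0,"dy": 0,"dz": 0,"twist": 0,"gripper": 85},
    {"dx": 0,"dy": 0,"dz": 0,"twist": 0,"gripper": 85}
  ]
}}

```text
t: 1.92
eef_pos: [638.4, 286.6, 45.3]
eef_rot: [2.569, 1.807, -0.005]
force: [-0.0, -0.4, 0.2]
width: 85.0
grasp_force: 0.0
```

```bash
cat >> h.py <<'E'
def st():
    s=telemetry.sense(); M=Rn.from_rotvec(s['eef_rot']).as_matrix()
    return s,M,np.array(s['eef_pos'])
def to(x,y,z,yaw=None):
    s,M,p=st(); d=M.T@(np.array([x,y,z])-p)/30
    ty=np.degrees(np.arctan2(M[1,1],M[0,1]))
    print('t',round(s['t'],2),'pos',p.round(1),'yaw_y',ty.round(1),'units',d.round(2),'' if yaw is None else 'twist %.1f'%((ty-yaw+90)%180-90),'F',np.round(s['force'],1),'w',s['width'],'gf',s['grasp_force'],'j7',round(s['joint_positions'][6],2))
E
python3 - <<'E'
from h import *
print(r.finger_overhang,[a for a in dir(r) if a[0]!='_'])
to(638.5,289.2,20,-19.8)
w,c=cap('wrist','w3')
E
```

```text
19.0 ['MotionError', 'finger_overhang']
t 1.92 pos [638.4 286.6  45.3] yaw_y -19.7 units [ 0.09 -0.03  0.84] twist 0.1 F [-0.  -0.4  0.2] w 84.97942788771802 gf 0.0 j7 -0.86
```

View pics/w3.png

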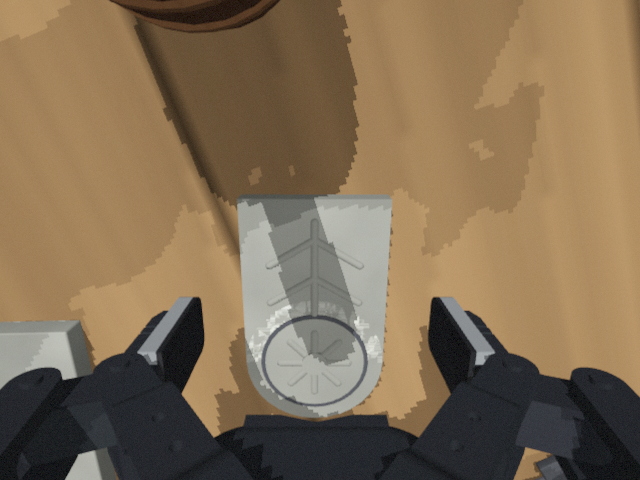

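The wrist view shows the plaque centred between the pads, foot edge up-image at row 197 and arch down. By their pixels the open fingertips stand only about 9 mm ahead of the TCP, so I'll go down to z≈14.

>>> {"name": "servo_tool", "arguments": {
  "steps": [
    {"dx": 0.08,"dy": 0,"dz": 0.5,"twist": 0,"gripper": 85},
    {"dx": 0,"dy": 0,"dz": 0.52,"twist": 0,"gripper": 85},
    {"dx": 0,"dy": 0,"dz": 0,"twist": 0,"gripper": 60},
    {"dx": 0,"dy": 0,"dz": 0,"twist": 0,"gripper": 60},
    {"dx": 0,"dy": 0,"dz": 0,"twist": 0,"gripper": 60}
  ],
  "newtons": 30
}}

```text
t: 2.38
eef_pos: [639.3, 291.0, 15.5]
eef_rot: [-2.57, -1.807, 0.001]
force: [0.5, -0.3, -2.2]
width: 64.0
grasp_force: 35.3
```

>>> {"name": "servo_tool", "arguments": {
  "steps": [
    {"dx": 0,"dy": 0,"dz": 0,"twist": 0,"gripper": 60},
    {"dx": 0,"dy": 0,"dz": 0,"twist": 0,"gripper": 60}
  ]
}}

```text
t: 2.55
eef_pos: [639.5, 291.2, 15.9]
eef_rot: [2.57, 1.807, 0.001]
force: [-0.8, 0.7, -1.6]
width: 64.2
grasp_force: 35.3
```

Gripped (64 mm, 35 N). I'll lift and carry it over to the easel.

>>> {"name": "servo_tool", "arguments": {
  "steps": [
    {"dx": 0,"dy": 0,"dz": -0.5,"twist": 0,"gripper": 60},
    {"dx": 0,"dy": 0,"dz": -1,"twist": 0,"gripper": 60},
    {"dx": 0,"dy": 0,"dz": -1,"twist": 0,"gripper": 60},
    {"dx": -0.5,"dy": -0.22,"dz": -1,"twist": 0,"gripper": 60},
    {"dx": -0.94,"dy": -0.41,"dz": -0.2,"twist": 0,"gripper": 60}
  ]
}}

```text
t: 2.97
eef_pos: [610.9, 261.5, 134.7]
eef_rot: [2.567, 1.81, 0.022]
force: [1.5, 0.4, -0.5]
width: 63.9
grasp_force: 35.4
```

>>> {"name": "servo_tool", "arguments": {
  "steps": [
    {"dx": -0.94,"dy": -0.41,"dz": 0,"twist": 0,"gripper": 60},
    {"dx": -0.94,"dy": -0.41,"dz": 0,"twist": 0,"gripper": 60},
    {"dx": -0.94,"dy": -0.41,"dz": 0,"twist": 0,"gripper": 60},
    {"dx": -0.94,"dy": -0.41,"dz": 0,"twist": 0,"gripper": 60},
    {"dx": -0.94,"dy": -0.41,"dz": 0,"twist": 0,"gripper": 60}
  ]
}}

```text
t: 3.38
eef_pos: [500.6, 144.2, 128.2]
eef_rot: [2.57, 1.806, 0.003]
force: [0.5, -0.9, -1.2]
width: 63.8
grasp_force: 35.3
```

>>> {"name": "servo_tool", "arguments": {
  "steps": [
    {"dx": -0.94,"dy": -0.41,"dz": 0,"twist": 0,"gripper": 60},
    {"dx": 0,"dy": 0,"dz": 0,"twist": -7.05,"gripper": 60},
    {"dx": 0,"dy": 0,"dz": 0,"twist": -7.05,"gripper": 60},
    {"dx": 0,"dy": 0,"dz": 0,"twist": -7.05,"gripper": 60},
    {"dx": 0,"dy": 0,"dz": 0,"twist": -7.05,"gripper": 60}
  ]
}}

```text
t: 3.8
eef_pos: [480.6, 122.7, 128.4]
eef_rot: [2.045, 2.383, 0.003]
force: [-0.7, -0.8, -1.9]
width: 63.8
grasp_force: 35.3
```

>>> {"name": "servo_tool", "arguments": {
  "steps": [
    {"dx": 0,"dy": 0,"dz": 0,"twist": 0,"gripper": 60},
    {"dx": 0,"dy": 0,"dz": 0,"twist": 0,"gripper": 60}
  ]
}}

```text
t: 3.97
eef_pos: [480.6, 122.8, 127.8]
eef_rot: [2.056, 2.374, 0.002]
force: [0.2, 0.3, -1.2]
width: 63.9
grasp_force: 35.3
```

```bash
python3 - <<'E'
from h import *
to(459.4,99.8,92,8.4)
a,_=cap('wrist','w4'); b,_=cap('side','d4'); s,_=cap('scene','s4')
A=np.hstack([cv2.resize(a,(400,300)),cv2.resize(b[170:290,270:430],(400,300),interpolation=3)])
cv2.imwrite('pics/c4.png',A[:,:,::-1])
E
```

```text
t 3.97 pos [480.6 122.8 127.8] yaw_y 8.2 units [-0.66 -0.81  1.19] twist -0.2 F [ 0.2  0.3 -1.2] w 63.89031769337232 gf 35.33477425575256 j7 -0.17
```

View pics/c4.png

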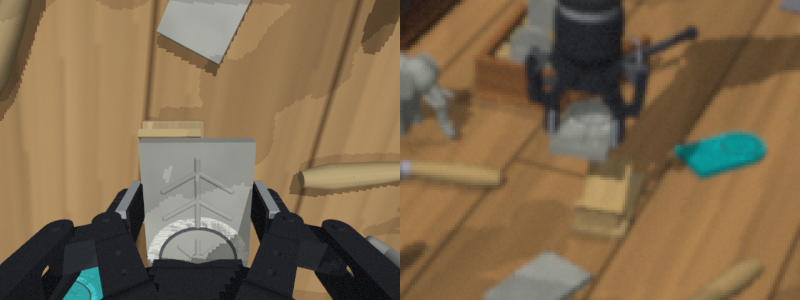

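Wrist view: the foot edge appears 230 px wide instead of 180, so the plaque has swung about 50° arch-down in the pads; they hold little turning moment. I'll lay it back on its free spot and re-grip it on the arch side, so that it hangs arch up.

>>> {"name": "servo_tool", "arguments": {
  "steps": [
    {"dx": 0.4,"dy": 0.5,"dz": -0.3,"twist": 0,"gripper": 60},
    {"dx": 0.79,"dy": 1,"dz": 0,"twist": 0,"gripper": 60},
    {"dx": 0.79,"dy": 1,"dz": 0,"twist": 0,"gripper": 60},
    {"dx": 0.79,"dy": 1,"dz": 0,"twist": 0,"gripper": 60},
    {"dx": 0.79,"dy": 1,"dz": 0,"twist": 0,"gripper": 60}
  ]
}}

```text
t: 4.53
eef_pos: [599.3, 249.2, 135.7]
eef_rot: [2.055, 2.376, -0.0]
force: [1.0, 0.1, -1.0]
width: 64.1
grasp_force: 35.3
```

>>> {"name": "servo_tool", "arguments": {
  "steps": [
    {"dx": 0.79,"dy": 1,"dz": 0,"twist": 0,"gripper": 60},
    {"dx": 0.39,"dy": 0.5,"dz": 0,"twist": 7,"gripper": 60},
    {"dx": 0,"dy": 0,"dz": 0,"twist": 7,"gripper": 60},
    {"dx": 0,"dy": 0,"dz": 0.3,"twist": 7,"gripper": 60},
    {"dx": 0,"dy": 0,"dz": 0.6,"twist": 7,"gripper": 60}
  ]
}}

```text
t: 4.95
eef_pos: [639.3, 291.1, 110.5]
eef_rot: [2.573, 1.801, 0.007]
force: [1.4, 0.5, -2.1]
width: 64.2
grasp_force: 35.4
```

>>> {"name": "servo_tool", "arguments": {
  "steps": [
    {"dx": 0,"dy": 0,"dz": 0.5,"twist": 0,"gripper": 60},
    {"dx": 0,"dy": 0,"dz": 0.5,"twist": 0,"gripper": 60},
    {"dx": 0,"dy": 0,"dz": 0.5,"twist": 0,"gripper": 60},
    {"dx": 0,"dy": 0,"dz": 0.5,"twist": 0,"gripper": 60},
    {"dx": 0,"dy": 0,"dz": 0.3,"twist": 0,"gripper": 60}
  ],
  "newtons": 20
}}

```text
t: 5.37
eef_pos: [636.6, 289.2, 37.2]
eef_rot: [-2.567, -1.81, 0.004]
force: [-0.8, -0.2, -3.0]
width: 63.6
grasp_force: 35.3
```

```bash
python3 - <<'E'
from h import *
to(638.5,289.2,16,-19.8)
E
```

```text
t 5.37 pos [636.6 289.2  37.2] yaw_y -19.6 units [0.02 0.06 0.71] twist 0.2 F [-0.8 -0.2 -3. ] w 63.617279203813005 gf 35.30724585056305 j7 -0.84
```

>>> {"name": "servo_tool", "arguments": {
  "steps": [
    {"dx": 0,"dy": 0,"dz": 0.3,"twist": 0,"gripper": 60},
    {"dx": 0,"dy": 0,"dz": 0.3,"twist": 0,"gripper": 60},
    {"dx": 0,"dy": 0,"dz": 0.07,"twist": 0,"gripper": 60},
    {"dx": 0,"dy": 0,"dz": 0,"twist": 0,"gripper": 60},
    {"dx": 0,"dy": 0,"dz": 0,"twist": 0,"gripper": 60}
  ]
}}

```text
t: 5.78
eef_pos: [638.0, 289.8, 20.1]
eef_rot: [2.567, 1.811, 0.001]
force: [0.4, -0.2, -1.3]
width: 64.0
grasp_force: 35.3
```

>>> {"name": "servo_tool", "arguments": {
  "steps": [
    {"dx": 0,"dy": 0,"dz": 0,"twist": 0,"gripper": 75},
    {"dx": 0,"dy": 0,"dz": 0,"twist": 0,"gripper": 85},
    {"dx": 0,"dy": 0,"dz": 0,"twist": 0,"gripper": 85},
    {"dx": 0,"dy": 0,"dz": -1,"twist": 0,"gripper": 85},
    {"dx": 0,"dy": 0,"dz": 0,"twist": 0,"gripper": 85}
  ]
}}

```text
t: 6.2
eef_pos: [640.5, 291.1, 55.0]
eef_rot: [2.566, 1.81, 0.013]
force: [1.9, 1.3, 2.6]
width: 85.1
grasp_force: 0.0
```

```bash
python3 - <<'E'
from h import *
w,c=cap('wrist','w5')
hsv=cv2.cvtColor(w,cv2.COLOR_RGB2HSV)
m=((hsv[...,1]<60)&(hsv[...,2]>60)).astype(np.uint8); m[:,:210]=0;m[:,420:]=0;m[410:]=0
m=cv2.morphologyEx(m,cv2.MORPH_CLOSE,np.ones((7,7)))
cs,_=cv2.findContours(m,0,1); k=max(cs,key=cv2.contourArea); print(cv2.boundingRect(k))
P=np.array([cast(c,u,v,10)[:2] for u,v in k[:,0]],np.float32)
(cx,cy),sz,an=cv2.minAreaRect(P);b=cv2.boxPoints(((cx,cy),sz,an));print((cx,cy),sz,an,b.round(1).tolist())
to(cx,cy,20)
E
```

```text
(238, 202, 146, 208)
(633.2659912109375, 273.7066955566406) (111.60546875, 65.36287689208984) 70.83438110351562 [[584.0999755859375, 231.6999969482422], [645.7999877929688, 210.3000030517578], [682.5, 315.70001220703125], [620.7000122070312, 337.1000061035156]]
t 6.25 pos [640.3 291.   53.8] yaw_y -19.6 units [-0.63 -0.03  1.12]  F [-0.4  0.9  0. ] w 84.42473586156426 gf 0.0 j7 -0.84
```

The plaque is flat again at (633,274). I'll re-grip at own x = +12 with 20 N and lift.

>>> {"name": "servo_tool", "arguments": {
  "steps": [
    {"dx": -0.9,"dy": -0.04,"dz": 0.2,"twist": 0,"gripper": 85},
    {"dx": -0.12,"dy": 0,"dz": 0.6,"twist": 0,"gripper": 85},
    {"dx": 0,"dy": 0,"dz": 0.47,"twist": 0,"gripper": 85},
    {"dx": 0,"dy": 0,"dz": 0,"twist": 0,"gripper": 60},
    {"dx": 0,"dy": 0,"dz": 0,"twist": 0,"gripper": 60}
  ],
  "newtons": 20
}}

```text
t: 6.67
eef_pos: [627.1, 261.4, 13.0]
eef_rot: [2.567, 1.81, 0.001]
force: [-8.0, -4.4, 21.9]
width: 64.5
grasp_force: 25.6
```

>>> {"name": "servo_tool", "arguments": {
  "steps": [
    {"dx": 0,"dy": 0,"dz": 0,"twist": 0,"gripper": 60},
    {"dx": 0,"dy": 0,"dz": 0,"twist": 0,"gripper": 60},
    {"dx": 0,"dy": 0,"dz": -0.5,"twist": 0,"gripper": 60},
    {"dx": 0,"dy": 0,"dz": -1,"twist": 0,"gripper": 60},
    {"dx": 0,"dy": 0,"dz": -1,"twist": 0,"gripper": 60}
  ]
}}

```text
t: 7.08
eef_pos: [624.4, 261.8, 85.7]
eef_rot: [-2.565, -1.811, 0.007]
force: [1.1, -0.2, -1.4]
width: 64.5
grasp_force: 23.6
```

>>> {"name": "servo_tool", "arguments": {
  "steps": [
    {"dx": 0,"dy": 0,"dz": -1,"twist": 0,"gripper": 60},
    {"dx": 0,"dy": 0,"dz": -0.8,"twist": 0,"gripper": 60},
    {"dx": 0,"dy": 0,"dz": 0,"twist": 0,"gripper": 60},
    {"dx": 0,"dy": 0,"dz": 0,"twist": 0,"gripper": 60}
  ]
}}

```text
t: 7.42
eef_pos: [626.8, 262.7, 142.5]
eef_rot: [2.566, 1.812, 0.006]
force: [-0.4, -0.2, -2.5]
width: 64.0
grasp_force: 23.6
```

```bash
python3 - <<'E'
from h import *
to(0,0,0)
a,_=cap('wrist','w6'); b,_=cap('side','d6'); s,_=cap('scene','s6')
A=np.hstack([cv2.resize(a,(400,300)),cv2.resize(b[190:310,220:380],(400,300),interpolation=3)])
cv2.imwrite('pics/c6.png',A[:,:,::-1])
E
```

```text
t 7.42 pos [626.8 262.7 142.5] yaw_y -19.5 units [-15.25 -16.77   4.67]  F [-0.4 -0.2 -2.5] w 64.02659160538634 gf 23.6437120847404 j7 -0.8
```

View pics/c6.png

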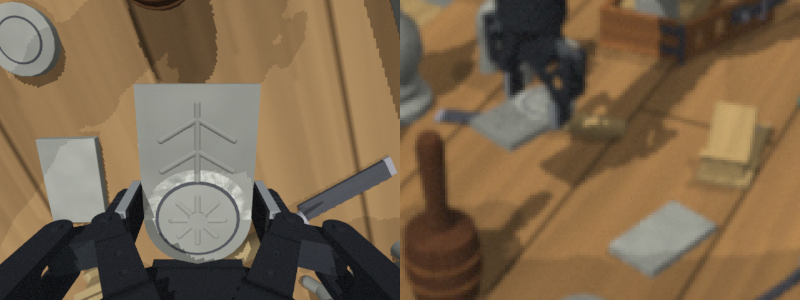

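```bash
python3 - <<'E'
from h import *
s,M,p=st(); w,cw=load('w6'); d,cd=load('d6'); sc,cs=load('s6')
for th in(-40,-20,0,20,30,40):
    t=np.radians(th); o=[]
    for y in(32.5,-32.5):
        X=p+M@np.array([68*np.cos(t)-5*np.sin(t),y,9-68*np.sin(t)-5*np.cos(t)])
        o+= [np.round(proj(cw,X)).tolist(),np.round(proj(cd,X)).tolist(),np.round(proj(cs,X)).tolist()]
    print(th,o[0],o[3],'side',o[1],o[4],'scene',o[2],o[5])
def crop(im,x,y,a,b,W,H): return cv2.resize(im[y:y+b,x:x+a],(W,H),interpolation=3)
A=np.hstack([crop(d,220,190,100,75,400,300),crop(sc,330,170,100,75,400,300)])
cv2.imwrite('pics/c7.png',A[:,:,::-1])
E
```

```text
-40 [382.0, 163.0] [239.0, 163.0] side [253.0, 250.0] [269.0, 260.0] scene [408.0, 211.0] [390.0, 201.0]
-20 [393.0, 143.0] [228.0, 143.0] side [249.0, 245.0] [265.0, 255.0] scene [412.0, 202.0] [393.0, 192.0]
0 [407.0, 140.0] [212.0, 140.0] side [248.0, 239.0] [264.0, 248.0] scene [414.0, 193.0] [395.0, 183.0]
20 [424.0, 166.0] [193.0, 166.0] side [249.0, 230.0] [265.0, 240.0] scene [413.0, 185.0] [394.0, 175.0]
30 [433.0, 194.0] [183.0, 193.0] side [250.0, 226.0] [267.0, 236.0] scene [412.0, 182.0] [392.0, 172.0]
40 [442.0, 231.0] [174.0, 231.0] side [252.0, 222.0] [269.0, 232.0] scene [410.0, 179.0] [390.0, 169.0]
```

View pics/c7.png

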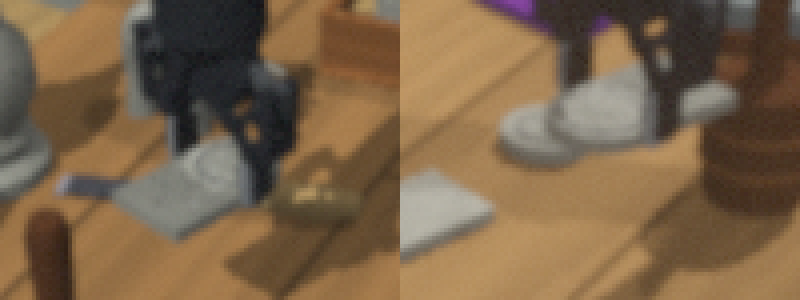

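Correction: that sheet is scaled by 1.6, so the foot corners lie at about (216,134) and (416,134) in the wrist picture. That matches θ=0: the plaque is level and the pads do hold it. My original grip was right. I'll set it down again, re-grip at x = -20, and rotate it against the board's top edge.

>>> {"name": "servo_tool", "arguments": {
  "steps": [
    {"dx": 0,"dy": 0,"dz": 1,"twist": 0,"gripper": 60},
    {"dx": 0,"dy": 0,"dz": 1,"twist": 0,"gripper": 60},
    {"dx": 0,"dy": 0,"dz": 1,"twist": 0,"gripper": 60},
    {"dx": 0,"dy": 0,"dz": 0.8,"twist": 0,"gripper": 60},
    {"dx": 0,"dy": 0,"dz": 0.3,"twist": 0,"gripper": 60}
  ]
}}

```text
t: 7.98
eef_pos: [622.2, 259.5, 12.9]
eef_rot: [-2.566, -1.81, 0.016]
force: [-21.8, -8.0, 45.6]
width: 64.5
grasp_force: 53.4
```

>>> {"name": "servo_tool", "arguments": {
  "steps": [
    {"dx": 0,"dy": 0,"dz": 0.1,"twist": 0,"gripper": 60},
    {"dx": 0,"dy": 0,"dz": 0,"twist": 0,"gripper": 60},
    {"dx": 0,"dy": 0,"dz": 0,"twist": 0,"gripper": 60}
  ]
}}

```text
t: 8.23
eef_pos: [625.6, 261.2, 13.8]
eef_rot: [-2.567, -1.811, 0.002]
force: [-0.2, -0.4, -1.9]
width: 64.6
grasp_force: 23.7
```

>>> {"name": "servo_tool", "arguments": {
  "steps": [
    {"dx": 0,"dy": 0,"dz": 0,"twist": 0,"gripper": 75},
    {"dx": 0,"dy": 0,"dz": 0,"twist": 0,"gripper": 85},
    {"dx": 0,"dy": 0,"dz": 0,"twist": 0,"gripper": 85},
    {"dx": 0.54,"dy": 0,"dz": 0,"twist": 0,"gripper": 85},
    {"dx": 0.54,"dy": 0,"dz": 0,"twist": 0,"gripper": 85}
  ]
}}

```text
t: 8.65
eef_pos: [637.8, 290.6, 14.8]
eef_rot: [2.568, 1.807, 0.0]
force: [-0.6, 0.6, -0.1]
width: 85.1
grasp_force: 0.0
```

>>> {"name": "servo_tool", "arguments": {
  "steps": [
    {"dx": 0,"dy": 0,"dz": 0,"twist": 0,"gripper": 85},
    {"dx": 0,"dy": 0,"dz": 0,"twist": 0,"gripper": 85}
  ]
}}

```text
t: 8.82
eef_pos: [636.8, 292.9, 14.6]
eef_rot: [-2.565, -1.813, -0.001]
force: [0.2, 0.4, -0.1]
width: 84.8
grasp_force: 0.0
```

```bash
cat >> h.py <<'E'
def flat():
    w,c=cap('wrist','f%d'%int(100*telemetry.sense()['t']))
    hsv=cv2.cvtColor(w,cv2.COLOR_RGB2HSV)
    m=((hsv[...,1]<60)&(hsv[...,2]>60)).astype(np.uint8); m[:,:208]=0;m[:,426:]=0;m[410:]=0
    m=cv2.morphologyEx(m,cv2.MORPH_CLOSE,np.ones((7,7)))
    cs,_=cv2.findContours(m,0,1); k=max(cs,key=cv2.contourArea); print(cv2.boundingRect(k))
    P=np.array([cast(c,u,v,10)[:2] for u,v in k[:,0]],np.float32)
    (cx,cy),sz,an=cv2.minAreaRect(P); print((cx,cy),sz,an); return cx,cy,P
E
python3 - <<'E'
from h import *
cx,cy,P=flat()
# foot edge as farthest along foot dir
f=np.array([.334,.943]); print('foot proj max',(P@f).max()); s,M,p=st(); print('tcp proj',p[:2]@f, 'g=',(P@f).max()-56-p[:2]@f)
to(cx+20*.334,cy+20*.943,15)
E
```

```text
(223, 226, 187, 184)
(637.1103515625, 291.5848083496094) (76.602294921875, 65.27932739257812) 70.58783721923828
foot proj max 526.1141546020508
tcp proj 487.50082292779393 g= -17.38666832574313
t 8.87 pos [636.8 291.4  14.4] yaw_y -19.6 units [ 0.68  0.01 -0.02]  F [ 0.7 -1.  -0.2] w 84.98006937654833 gf 0.0 j7 -0.85
```

Grip position is x ≈ -17.4, which is good. I'll close, lift and carry to above the easel.

>>> {"name": "servo_tool", "arguments": {
  "steps": [
    {"dx": 0,"dy": 0,"dz": -0.03,"twist": 0,"gripper": 60},
    {"dx": 0,"dy": 0,"dz": 0,"twist": 0,"gripper": 60},
    {"dx": 0,"dy": 0,"dz": 0,"twist": 0,"gripper": 60},
    {"dx": 0,"dy": 0,"dz": 0,"twist": 0,"gripper": 60},
    {"dx": 0,"dy": 0,"dz": -0.4,"twist": 0,"gripper": 60}
  ],
  "newtons": 25
}}

```text
t: 9.28
eef_pos: [635.2, 290.1, 24.8]
eef_rot: [-2.567, -1.81, 0.008]
force: [-0.9, -0.7, -2.6]
width: 64.6
grasp_force: 28.5
```

>>> {"name": "servo_tool", "arguments": {
  "steps": [
    {"dx": 0,"dy": 0,"dz": -0.8,"twist": 0,"gripper": 60},
    {"dx": 0,"dy": 0,"dz": -0.9,"twist": 0,"gripper": 60},
    {"dx": -0.4,"dy": -0.17,"dz": -0.9,"twist": 0,"gripper": 60},
    {"dx": -0.9,"dy": -0.38,"dz": -0.8,"twist": 0,"gripper": 60},
    {"dx": -0.9,"dy": -0.38,"dz": 0,"twist": 0,"gripper": 60}
  ]
}}

```text
t: 9.7
eef_pos: [591.2, 240.9, 135.9]
eef_rot: [2.564, 1.812, 0.016]
force: [0.4, -0.6, -1.3]
width: 64.0
grasp_force: 28.6
```

>>> {"name": "servo_tool", "arguments": {
  "steps": [
    {"dx": -0.9,"dy": -0.38,"dz": 0,"twist": 0,"gripper": 60},
    {"dx": -0.9,"dy": -0.38,"dz": 0,"twist": 0,"gripper": 60},
    {"dx": -0.9,"dy": -0.38,"dz": 0,"twist": 0,"gripper": 60},
    {"dx": -0.9,"dy": -0.38,"dz": 0,"twist": 0,"gripper": 60},
    {"dx": -0.9,"dy": -0.38,"dz": 0,"twist": 0,"gripper": 60}
  ]
}}

```text
t: 10.12
eef_pos: [488.4, 129.9, 129.8]
eef_rot: [-2.567, -1.811, -0.001]
force: [-0.3, -0.2, -1.7]
width: 63.9
grasp_force: 28.6
```

>>> {"name": "servo_tool", "arguments": {
  "steps": [
    {"dx": -0.9,"dy": -0.38,"dz": 0,"twist": -7,"gripper": 60},
    {"dx": 0,"dy": 0,"dz": 0,"twist": -7,"gripper": 60},
    {"dx": 0,"dy": 0,"dz": 0,"twist": -7,"gripper": 60},
    {"dx": 0,"dy": 0,"dz": 0,"twist": -7,"gripper": 60},
    {"dx": 0,"dy": 0,"dz": 0,"twist": 0,"gripper": 60}
  ]
}}

```text
t: 10.53
eef_pos: [469.6, 109.2, 130.0]
eef_rot: [2.049, 2.381, 0.001]
force: [0.2, 0.7, -1.7]
width: 64.4
grasp_force: 28.6
```

```bash
python3 - <<'E'
from h import *
to(459.7,98.3,92,8.4)
w,c=cap('wrist','w8')
hsv=cv2.cvtColor(w,cv2.COLOR_RGB2HSV); m=((hsv[...,1]<60)&(hsv[...,2]>60)).astype(np.uint8)
for row in (225,235,245,255,265,280,300,330): x=np.where(m[row,180:460])[0]; print(row,(x.min()+180,x.max()+180,len(x)) if len(x) else None)
s,M,p=st()
for th in(-20,-10,0,10,20):
    t=np.radians(th)
    print(th,[np.round(proj(c,p+M@np.array([38.5*np.cos(t)-5*np.sin(t),y,10-38.5*np.sin(t)-5*np.cos(t)]))).tolist() for y in(32.5,-32.5)])
E
```

```text
t 10.53 pos [469.6 109.2 130. ] yaw_y 8.6 units [-0.31 -0.38  1.27] twist 0.2 F [ 0.2  0.7 -1.7] w 64.35519310695722 gf 28.577437698841095 j7 -0.14
225 (np.int64(224), np.int64(407), 184)
235 (np.int64(224), np.int64(408), 185)
245 (np.int64(224), np.int64(408), 185)
255 (np.int64(225), np.int64(407), 183)
265 (np.int64(226), np.int64(406), 181)
280 (np.int64(227), np.int64(405), 179)
300 (np.int64(206), np.int64(425), 204)
330 (np.int64(188), np.int64(444), 205)
-20 [[399.0, 213.0], [228.0, 212.0]]
-10 [[404.0, 215.0], [224.0, 214.0]]
0 [[408.0, 221.0], [220.0, 220.0]]
10 [[412.0, 231.0], [215.0, 229.0]]
20 [[416.0, 244.0], [211.0, 243.0]]
```

Level in the grip. Lowering onto the board's top edge.

>>> {"name": "servo_tool", "arguments": {
  "steps": [
    {"dx": -0.15,"dy": -0.19,"dz": 0.5,"twist": 0,"gripper": 60},
    {"dx": -0.16,"dy": -0.19,"dz": 0.5,"twist": 0,"gripper": 60},
    {"dx": 0,"dy": 0,"dz": 0.2,"twist": 0,"gripper": 60},
    {"dx": 0,"dy": 0,"dz": 0,"twist": 0,"gripper": 60}
  ]
}}

```text
t: 10.92
eef_pos: [458.6, 98.1, 92.1]
eef_rot: [-2.055, -2.374, 0.004]
force: [-0.1, -0.4, -2.0]
width: 64.2
grasp_force: 28.6
```

>>> {"name": "servo_tool", "arguments": {
  "steps": [
    {"dx": 0,"dy": 0,"dz": 0.12,"twist": 0,"gripper": 60},
    {"dx": 0,"dy": 0,"dz": 0.12,"twist": 0,"gripper": 60},
    {"dx": 0,"dy": 0,"dz": 0.12,"twist": 0,"gripper": 60}
  ]
}}

```text
t: 11.17
eef_pos: [460.9, 100.3, 85.0]
eef_rot: [-2.053, -2.378, -0.004]
force: [-8.2, 2.7, 14.5]
width: 64.0
grasp_force: 32.2
```

```bash
python3 - <<'E'
from h import *
to(460,96.4,74.2,8.4)
w,c=cap('wrist','w9')
hsv=cv2.cvtColor(w,cv2.COLOR_RGB2HSV); m=((hsv[...,1]<60)&(hsv[...,2]>60)).astype(np.uint8)
for row in range(100,290,12): x=np.where(m[row,180:460])[0]; print(row,(x.min()+180,x.max()+180,len(x)) if len(x) else None)
s,M,p=st()
for th in(-20,0,20,30,40,45):
    t=np.radians(th)
    print(th,[np.round(proj(c,p+M@np.array([38.5*np.cos(t)-5*np.sin(t),y,10+38.5*np.sin(t)-5*np.cos(t)]))).tolist() for y in(32.5,-32.5)])
E
```

```text
t 11.17 pos [460.9 100.3  85. ] yaw_y 8.4 units [-0.12 -0.05  0.36] twist -0.0 F [-8.2  2.7 14.5] w 63.988015170318754 gf 32.160262763500214 j7 -0.13
100 None
112 None
124 None
136 None
148 None
160 None
172 None
184 None
196 None
208 None
220 None
232 (np.int64(226), np.int64(406), 181)
244 (np.int64(226), np.int64(405), 180)
256 (np.int64(227), np.int64(405), 179)
268 (np.int64(227), np.int64(404), 178)
280 (np.int64(227), np.int64(404), 178)
-20 [[416.0, 233.0], [209.0, 233.0]]
0 [[407.0, 220.0], [219.0, 220.0]]
20 [[398.0, 221.0], [228.0, 221.0]]
30 [[394.0, 226.0], [232.0, 226.0]]
40 [[391.0, 232.0], [236.0, 232.0]]
45 [[389.0, 236.0], [237.0, 236.0]]
```

>>> {"name": "servo_tool", "arguments": {
  "steps": [
    {"dx": 0,"dy": 0,"dz": 0.1,"twist": 0,"gripper": 60},
    {"dx": -0.03,"dy": 0,"dz": 0.1,"twist": 0,"gripper": 60}
  ]
}}

```text
t: 11.38
eef_pos: [460.8, 100.8, 79.5]
eef_rot: [-2.051, -2.378, -0.006]
force: [-8.2, 5.6, 15.4]
width: 64.3
grasp_force: 35.1
```

>>> {"name": "servo_tool", "arguments": {
  "steps": [
    {"dx": -0.03,"dy": 0,"dz": 0.1,"twist": 0,"gripper": 60},
    {"dx": 0,"dy": 0,"dz": 0,"twist": 0,"gripper": 60}
  ]
}}

```text
t: 11.55
eef_pos: [460.9, 100.4, 76.2]
eef_rot: [-2.051, -2.378, -0.006]
force: [-7.0, 6.0, 12.3]
width: 64.2
grasp_force: 36.7
```

```bash
cat >> h.py <<'E'
def foot(n,g=38.5,off=10):
    w,c=cap('wrist',n)
    hsv=cv2.cvtColor(w,cv2.COLOR_RGB2HSV); m=((hsv[...,1]<70)&(hsv[...,2]>45)).astype(np.uint8)
    k=0
    for row in range(60,420):
        x=np.where(m[row,180:460])[0]
        if len(x)>80:
            if k%8==0 and k<33: print(row,x.min()+180,x.max()+180,len(x))
            k+=1
    s,M,p=st()
    for th in(0,15,30,45):
        t=np.radians(th)
        print(th,[np.round(proj(c,p+M@np.array([g*np.cos(t)-5*np.sin(t),y,off+g*np.sin(t)-5*np.cos(t)]))).tolist() for y in(32.5,-32.5)])
E
python3 - <<'E'
from h import *
to(460,96.4,74.2,8.4)
foot('w10')
E
```

```text
t 11.55 pos [460.9 100.4  76.2] yaw_y 8.5 units [-0.13 -0.05  0.07] twist 0.1 F [-7.   6.  12.3] w 64.17791838481362 gf 36.71576499938965 j7 -0.13
224 231 365 100
232 230 402 173
240 230 402 173
248 229 402 174
256 229 402 174
0 [[407.0, 221.0], [219.0, 221.0]]
15 [[400.0, 221.0], [226.0, 220.0]]
30 [[395.0, 226.0], [232.0, 226.0]]
45 [[390.0, 237.0], [237.0, 237.0]]
```

>>> {"name": "servo_tool", "arguments": {
  "steps": [
    {"dx": -0.05,"dy": 0,"dz": 0.1,"twist": 0,"gripper": 60},
    {"dx": -0.03,"dy": 0,"dz": 0.1,"twist": 0,"gripper": 60},
    {"dx": 0,"dy": 0,"dz": 0,"twist": 0,"gripper": 60}
  ]
}}

```text
t: 11.85
eef_pos: [461.0, 98.9, 70.6]
eef_rot: [-2.049, -2.378, -0.007]
force: [-8.7, 7.8, 15.3]
width: 64.4
grasp_force: 41.7
```

```bash
python3 - <<'E'
from h import *
to(459.5,100,70,8.4)
foot('w11')
E
```

```text
t 11.85 pos [461.   98.9  70.6] yaw_y 8.5 units [ 0.04 -0.05  0.02] twist 0.1 F [-8.7  7.8 15.3] w 64.38593903616176 gf 41.70094192028046 j7 -0.12
227 233 388 156
235 232 400 169
243 232 400 169
251 231 401 171
259 230 401 172
0 [[407.0, 221.0], [219.0, 221.0]]
15 [[400.0, 221.0], [226.0, 220.0]]
30 [[394.0, 226.0], [232.0, 226.0]]
45 [[389.0, 237.0], [237.0, 237.0]]
```

```bash
cat >> h.py <<'E'
def asc(n,name,X,ru=22,rv=16,thr=45):
    im,c=cap(n,name); u,v=np.round(proj(c,X)).astype(int)
    hsv=cv2.cvtColor(im,cv2.COLOR_RGB2HSV); print('origin',u-ru,v-rv)
    for j in range(v-rv,v+rv):
        print('%3d '%j+''.join('#' if (hsv[j,i,1]<thr and hsv[j,i,2]>90) else ('k' if hsv[j,i,2]<70 else ('+' if hsv[j,i,1]<thr+30 else '.')) for i in range(u-ru,u+ru)))
    return c
E
python3 - <<'E'
from h import *
s,M,p=st(); print(p)
X=p+M@np.array([-40,0,-10.])
c=asc('scene','s11',X)
d=eyes.calibration('side')
for th in(15,25,35,45):
    t=np.radians(th)
    f=lambda x,y,z: p+M@np.array([x*np.cos(t)-z*np.sin(t),y,10-(-x*np.sin(t))*1-z*np.cos(t)])
    # arch = -x tool; upward = -z
    q=lambda x,y,z: p+M@np.array([-x*np.cos(t)-z*np.sin(t)*-1*-1,y,10-x*np.sin(t)-z*np.cos(t)])
    print(th,'tip',np.round(proj(c,q(73.5,0,0))),'archR',np.round(proj(c,q(41,32,0))),'archL',np.round(proj(c,q(41,-32,0))),'foot',np.round(proj(c,q(-38.5,32,0))),np.round(proj(c,q(-38.5,-32,0))))
E
```

```text
[461.05641315  98.93342588  70.56926347]
origin 256 219
219 ..............+++kk.....................kkkk
220 ..............+++kk.....................kkkk
221 ..............##+kk......................kkk
222 ..............##+kk.......................kk
223 ..............##+kk.......................kk
224 ..............##+kk........................k
225 .............+##++k........................k
226 ...........+++###+++.......................+
227 ..........+#########+.....................++
228 ..........++##########++..................##
229 ...........+++#########++++...............##
230 ..............+############+++............##
231 ...............+#++###########+++.........##
232 ...............++++++++##########+++++...+##
233 ......................+++++++######+#+++++##
234 ............................+++++####++#+###
235 ................................++++++######
236 .....................................+++++##
237 .........................................+##
238 ..........................................##
239 ..........................................+#
240 ...........
[... 159 characters left out ...]
.....................
244 ............................................
245 ............................................
246 ............................................
247 ............................................
248 ............................................
249 ............................................
250 ............................................
15 tip [271. 242.] archR [291. 242.] archL [266. 235.] foot [306. 232.] [283. 227.]
25 tip [272. 237.] archR [291. 239.] archL [267. 232.] foot [306. 235.] [282. 229.]
35 tip [273. 231.] archR [292. 235.] archL [267. 229.] foot [305. 238.] [282. 232.]
45 tip [275. 226.] archR [293. 232.] archL [268. 226.] foot [305. 241.] [281. 235.]
```

The scene strip runs (268,226) to (292,233), matching the prediction for 40–45°, foot about 2 mm above the ledge. Letting go gently.

>>> {"name": "servo_tool", "arguments": {
  "steps": [
    {"dx": 0.03,"dy": 0,"dz": 0.03,"twist": 0,"gripper": 63},
    {"dx": 0,"dy": 0,"dz": 0,"twist": 0,"gripper": 66},
    {"dx": 0,"dy": 0,"dz": 0,"twist": 0,"gripper": 68},
    {"dx": 0,"dy": 0,"dz": 0,"twist": 0,"gripper": 72},
    {"dx": 0,"dy": 0,"dz": 0,"twist": 0,"gripper": 80}
  ]
}}

```text
t: 12.37
eef_pos: [460.8, 95.0, 66.9]
eef_rot: [2.053, 2.377, 0.001]
force: [-0.8, -0.3, -0.3]
width: 80.3
grasp_force: 0.0
```

>>> {"name": "servo_tool", "arguments": {
  "steps": [
    {"dx": 0,"dy": 0,"dz": 0,"twist": 0,"gripper": 85},
    {"dx": 0,"dy": 0,"dz": 0,"twist": 0,"gripper": 85},
    {"dx": 0,"dy": 0,"dz": 0,"twist": 0,"gripper": 85}
  ]
}}

```text
t: 12.62
eef_pos: [460.4, 94.9, 66.6]
eef_rot: [-2.053, -2.378, 0.0]
force: [0.5, -0.6, -0.2]
width: 84.9
grasp_force: 0.0
```

```bash
python3 - <<'E'
from h import *
to(460,100,150,8.4)
s,M,p=st()
asc('scene','s12',p+M@np.array([-40,0,-10.]),rv=14)
foot('w12')
E
```

```text
t 12.62 pos [460.4  94.9  66.6] yaw_y 8.4 units [ 0.17  0.01 -2.78] twist -0.0 F [ 0.5 -0.6 -0.2] w 84.89893934440623 gf 0.0 j7 -0.12
origin 255 223
223 ..........##+#+#+...........................
224 ..........########+++.......................
225 ..........###########++++...................
226 ..........###############+++................
227 ..........##################+++.............
228 ..........+##++++#############+++...........
229 ...........##++++++++++##########++.........
230 ...........+#+....+++++#+##########++.......
231 ............+.........++++++########++......
232 ........................++++++#+##+###++....
233 .............................+.+++#####+++..
234 ................................+++++##+++++
235 ...................................+++++####
236 ......................................++####
237 .......................................+++##
238 .........................................+++
239 ..........................................++
240 ............................................
241 ............................................
242 ............................................
243 ............................................
244 ............................................
245 ............................................
246 ............................................
247 ............................................
248 ............................................
249 ............................................
250 ............................................
210 239 397 157
218 238 399 162
226 237 400 164
234 236 401 166
242 235 402 168
0 [[407.0, 221.0], [219.0, 221.0]]
15 [[400.0, 221.0], [226.0, 220.0]]
30 [[394.0, 226.0], [232.0, 226.0]]
45 [[390.0, 237.0], [237.0, 237.0]]
```

Released; the strip barely moved and shows 45°. I'll rise and verify from above.

>>> {"name": "servo_tool", "arguments": {
  "steps": [
    {"dx": 0,"dy": 0,"dz": -0.6,"twist": 0,"gripper": 85},
    {"dx": 0,"dy": 0,"dz": -1,"twist": 0,"gripper": 85},
    {"dx": 0,"dy": 0,"dz": -1,"twist": 0,"gripper": 85},
    {"dx": 0,"dy": 0,"dz": -1,"twist": 0,"gripper": 85},
    {"dx": 0,"dy": 0,"dz": -1,"twist": 0,"gripper": 85}
  ]
}}

```text
t: 13.13
eef_pos: [460.1, 95.0, 206.1]
eef_rot: [-2.053, -2.378, 0.0]
force: [0.5, 1.0, -0.0]
width: 85.0
grasp_force: 0.0
```

>>> {"name": "servo_tool", "arguments": {
  "steps": [
    {"dx": -0.5,"dy": 0,"dz": -0.7,"twist": 0,"gripper": 85},
    {"dx": -0.5,"dy": 0,"dz": 0,"twist": 0,"gripper": 85},
    {"dx": 0,"dy": 0,"dz": 0,"twist": 0,"gripper": 85}
  ]
}}

```text
t: 13.38
eef_pos: [466.2, 62.5, 227.5]
eef_rot: [2.055, 2.371, 0.003]
force: [0.2, 0.2, 0.1]
width: 84.7
grasp_force: 0.0
```

```bash
python3 - <<'E'
from h import *
to(460,100,150,8.4)
w,c=cap('wrist','w13')
seat=np.array([456,123.3]);ev=np.array([.146,-.989]);ex=np.array([.989,.146])
def P(a,x,z): # a along slope from foot, z above board
    q=seat+ev*(a*.7071-z*.7071)+ex*x; return [*q,30+.7071*a+.7071*z]
print('pred foot top corners',[np.round(proj(c,P(0,x,10)),1) for x in(-32.5,32.5)],'archstart',[np.round(proj(c,P(79.5,x,10)),1) for x in(-32.5,32.5)],'tip',np.round(proj(c,P(112,0,10)),1))
hsv=cv2.cvtColor(w,cv2.COLOR_RGB2HSV); m=((hsv[...,1]<60)&(hsv[...,2]>60)).astype(np.uint8)
n,l,stt,ce=cv2.connectedComponentsWithStats(m)
u,v=np.round(proj(c,P(40,0,10))).astype(int); i=l[v,u]; print(u,v,i,stt[i])
k=max(cv2.findContours((l==i).astype(np.uint8),0,1)[0],key=cv2.contourArea); print(cv2.approxPolyDP(k,4,True)[:,0].tolist())
E
```

```text
t 13.38 pos [466.2  62.5 227.5] yaw_y 8.2 units [ 1.27 -0.04  2.58] twist -0.2 F [0.2 0.2 0.1] w 84.7433229393702 gf 0.0 j7 -0.05
pred foot top corners [array([270.5, 121.4]), array([353.6, 121.1])] archstart [array([264.5, 208.1]), array([359.4, 207.8])] tip [311.9 250.9]
312 162 2 [  267   120    96   137 11583]
[[274, 120], [267, 210], [276, 238], [305, 255], [341, 249], [357, 232], [362, 212], [356, 121]]
```

The plaque's outline from above, (274,120), (356,121), tip (~315,255), agrees with a proper lean to about 2 mm. Next I'll look at the carrier and latch.

>>> {"name": "servo_tool", "arguments": {
  "steps": [
    {"dx": -0.9,"dy": 0.74,"dz": -0.2,"twist": 0,"gripper": 85},
    {"dx": -0.9,"dy": 0.74,"dz": -0.2,"twist": 0,"gripper": 85},
    {"dx": -0.9,"dy": 0.74,"dz": -0.2,"twist": 0,"gripper": 85},
    {"dx": -0.9,"dy": 0.74,"dz": -0.2,"twist": 0,"gripper": 85},
    {"dx": -0.9,"dy": 0.74,"dz": 0,"twist": 0,"gripper": 85}
  ]
}}

```text
t: 13.85
eef_pos: [595.6, -51.7, 249.8]
eef_rot: [-2.051, -2.379, -0.001]
force: [0.2, 0.4, 1.3]
width: 84.9
grasp_force: 0.0
```

>>> {"name": "servo_tool", "arguments": {
  "steps": [
    {"dx": -0.9,"dy": 0.74,"dz": 0,"twist": 4,"gripper": 85},
    {"dx": 0,"dy": 0,"dz": 0,"twist": 4.2,"gripper": 85},
    {"dx": 0,"dy": 0,"dz": 0,"twist": 0,"gripper": 85}
  ]
}}

```text
t: 14.1
eef_pos: [620.3, -76.1, 247.2]
eef_rot: [-2.22, -2.219, 0.004]
force: [0.1, 0.2, -0.7]
width: 84.9
grasp_force: 0.0
```

```bash
python3 - <<'E'
from h import *
to(620,-80,250,0)
w,c=cap('wrist','w14')
hsv=cv2.cvtColor(w,cv2.COLOR_RGB2HSV).astype(int)
# sample colours & classified downsampled map
def ch(p,q):
    h,s,v=p
    if v<60: return 'k'
    if s<60: return '#'
    if s>150 and h<14: return 'B'
    if h>=17: return 'y'
    return '.'
m=cv2.resize(w,(128,96),interpolation=cv2.INTER_AREA); hh=cv2.cvtColor(m,cv2.COLOR_RGB2HSV)
for j in range(0,80): print('%3d '%(j*5)+''.join(ch(hh[j,i],0) for i in range(25,115)))
for p in ((0,62),):
    pass
print(hsv[300,300],hsv[150,300])
E
```

```text
t 14.1 pos [620.3 -76.1 247.2] yaw_y -0.0 units [-0.13 -0.01 -0.09] twist -0.0 F [ 0.1  0.2 -0.7] w 84.92858261759753 gf 0.0 j7 0.11
  0 yyyyyyyyyyyyyyyyyyyyyyyyyyyyyyyy..y....y...y...yyyyyyyyyyyyyyyyyyyyyyy..yyyyyy..yyyyyyyyyy
  5 yyyyyyyyyyyyyyyyyyyyyyyyyyyyyyyy............yyyyyyyyyyyyyyy.yyyyyyy.y..yyyyyyy..yyyyyyyyyy
 10 yyyyyyyyyyyyyyyyyyyyyyyyyyyyyy.yy......y...yyyyyyyy.yyyyyyy.yyy.yyyyyyyyyyyyyy..y.yy.y..yy
 15 yyyyyyyyyyyyyyyyyyyyyyyyyyyyyyyyy.......yyyyyyyyyyyyyyyyyyy..y.yyyyy...y.yyyyyyy.yyy.yy..y
 20 yyyyyyyyyyyyyyyyyyyyyyyyyyyyyyyyyyy.yyyyyyyyyyyyyyyy..yy.yy.yy.yyy...yy..y##########yyyy.y
 25 yyyyyyyyyyyyyyyyyyyyyyyyyyyyyy.yyy..yyyyyyyyyyyyyyyyyy.yyyy....yyyy.y....#############..yy
 30 yyyyyyyyyyyyyyyyyyyyyyyyyyyyyyy.yyy..yyyyyyyyyyyyyy...yyyy..y.yyyyyyy...y##############yyy
 35 yyyyyyyyyyyyyyyyyyyyyyyyyyyyyyyyyyyy.yyyyyyyyyyyyyyy....yy.yyy###y.yyyy###################
 40 yyyyyyyyyyyyyyyyyyyyyyyyy.yy.yyyyyy..yyyyyyyyyyyyyyyyyyyyy..yyy#####yy####################
 45 yyyyyyyyyyyyyyyyyyyyyyyyyyy.yyyyyyyy.yyyyyyyyyyyyyyyy..yyy.yy..yy#########################
 50 yyyyyyyyyyyyy
[... 5960 characters left out ...]
k......
365 kkkkkkkkkkkkkky##....y.yyyyyyyy.y.yy.yyyyyy##############y....ykkkkkkkkkkkkkkkkkkkkk......
370 kkkkkkkkkkkkkyy##....y.yyyyyy.y.yyyy.yyyyyy##############y....ykkkkkkkkkkkkkkkkkkkkk.....k
375 kkkkkkkkkkkkky##y..y..yyyyyyyy########yyy..##############.....yykkkkkkkkkkkkkkkkkkkkkkkk.k
380 kkkkkkkkkkkkyy##.yyyyyyyyyy.yy########.....###############....yykkkkkkkkkkkkkkkkkkkkkkkkkk
385 kkkkkkkkkkkky.#y..yyyyyyyy.yyy########.....###############....yyykkkkkkkkkkkkkkkkkkkkkkkkk
390 kkkkkkkkkkkyy##..yyyyyyyy.y.y.########......#############y...yyyykkkkkkkkkkkkkkkkkkkkkkkkk
395 kkkkkkkkkkk#.#y..yyyyyyyyy.yyy########.....y....yy..y..yyyyyyyyyykkkkkkkkkkkkkkkkkkkkkkkkk
[ 16 113 179] [ 16 120 160]
```

```bash
python3 - <<'E'
from h import *
w,c=load('w14'); hsv=cv2.cvtColor(cv2.GaussianBlur(w,(3,3),0),cv2.COLOR_RGB2HSV).astype(int)
for col in(330,365,400):
    print(col,' '.join('%d:%d/%d/%d'%(r_,*hsv[r_,col]) for r_ in range(192,400,3)))
for row in(235,265,300,340,365):
    print(row,' '.join('%d:%d/%d/%d'%(q,*hsv[row,q]) for q in range(408,452,2)))
E
```

```text
330 192:17/112/164 195:17/115/164 198:17/114/165 201:17/112/161 204:14/121/116 207:13/116/108 210:12/109/108 213:11/59/91 216:11/74/100 219:14/139/149 222:14/136/169 225:14/135/160 228:14/141/145 231:19/97/147 234:20/93/146 237:19/98/117 240:20/95/134 243:20/90/145 246:35/14/106 249:39/13/133 252:39/13/138 255:34/13/139 258:34/12/147 261:39/14/130 264:34/14/127 267:39/14/128 270:39/13/137 273:41/15/138 276:39/13/138 279:23/33/138 282:20/95/143 285:20/93/142 288:20/93/143 291:19/95/145 294:20/93/150 297:19/96/138 300:19/102/85 303:19/93/85 306:19/97/87 309:19/95/121 312:20/92/152 315:20/84/197 318:20/84/198 321:20/84/201 324:20/85/198 327:21/83/199 330:20/85/194 333:20/85/195 336:20/85/195 339:20/85/196 342:20/85/199 345:20/83/202 348:19/99/95 351:19/96/119 354:19/92/142 357:20/92/138 360:20/91/157 363:20/84/201 366:20/83/203 369:20/84/198 372:20/90/173 375:19/94/155 378:14/135/115 381:13/144/119 384:14/142/113 387:14/140/138 390:14/137/167 393:14/136/156 396:15/127/130 399:16/117/140
365 192:17/112/171 195:17/110/171 198:17/112/171 201:15/121/147 204:13/142/124 207:13/145/121 210:13/
[... 2783 characters left out ...]
48 442:103/15/118 444:99/12/146 446:99/12/145 448:99/12/145 450:99/12/145
340 408:20/89/175 410:20/90/176 412:20/89/175 414:20/93/140 416:16/118/82 418:13/147/64 420:14/142/99 422:14/141/152 424:14/138/159 426:14/137/160 428:14/125/86 430:130/36/21 432:90/23/22 434:120/31/25 436:90/11/23 438:90/24/21 440:105/26/20 442:90/11/23 444:105/43/24 446:120/46/22 448:0/12/21 450:110/38/20
365 408:21/71/187 410:20/83/202 412:20/83/194 414:19/95/145 416:14/128/80 418:14/147/73 420:13/141/123 422:14/139/160 424:14/139/162 426:14/137/169 428:14/135/172 430:14/135/170 432:16/119/173 434:17/111/182 436:16/110/150 438:14/67/42 440:80/38/20 442:110/35/22 444:120/30/17 446:90/26/20 448:120/23/22 450:140/38/20
```

```bash
python3 - <<'E'
from h import *
w,c=load('w14')
def ln(n,ps,z):
    P=np.array([cast(c,*p,z)[:2] for p in ps]); print(n,P.round(1).tolist()); return P
ln('back in',[(423.5,235),(423,265),(421.5,300),(420.3,340),(419.8,365)],62)
ln('back out',[(437.5,235),(436.7,265),(432,365)],62)
ln('+y out',[(330,217.5),(365,217),(400,215)],62)
ln('+y in',[(330,229.5),(365,227.5),(400,226.5)],62)
a=ln('groove +8',[(330,298.5),(365,296),(400,295.3)],47)
b=ln('groove -8',[(330,313),(365,311),(400,310.5)],47)
print(((a+b)/2).round(1), np.degrees(np.arctan2(*((a+b)[2]-(a+b)[0])[::-1])))
# knob: dark/grey blob from scene
sc,cs=load('s12'); v=cv2.cvtColor(sc,cv2.COLOR_RGB2HSV)
m=((v[...,2]<95)&(v[...,1]<110)).astype(np.uint8); m[:330]=0;m[365:]=0;m[:,:150]=0;m[:,215:]=0
for j in range(334,362): print(j,''.join('#' if m[j,i] else '.' for i in range(150,230)))
E
```

```text
back in [[710.5, -98.5], [712.2, -125.4], [713.5, -158.4], [715.6, -198.6], [717.2, -225.1]]
back out [[722.2, -98.5], [723.9, -125.4], [728.5, -225.1]]
+y out [[632.2, -83.5], [661.1, -83.0], [689.8, -81.3]]
+y in [[632.3, -93.8], [661.4, -92.1], [690.4, -91.1]]
groove +8 [[633.5, -164.7], [665.7, -162.1], [697.9, -161.3]]
groove -8 [[633.7, -179.6], [666.3, -177.4], [698.8, -176.8]]
[[ 633.6 -172.2]
 [ 666.  -169.8]
 [ 698.4 -169.1]] 2.7337655359458926
334 ........................................#############...........................
335 ......................................############..............................
336 ....................................############................................
337 .................................############...................................
338 ..............................#############.....................................
339 .............................############.......................................
340 ..........................#############.........................................
341 ......................###############.....
[... 1038 characters left out ...]
....................
354 ................................................................................
355 ................................................................................
356 ................................................................................
357 ................................................................................
358 ................................................................#...............
359 ...............................................................##...............
360 .............................................................####...............
361 ............................................................#####...............
```

Carrier: the back wall gives yaw 2.9°, the groove edges measure 15.3 mm apart (16 expected), and the origin is (664.2, -170.5). The hinge then falls at (601,-82), as seen earlier. The knob is at scene (165.5,347). For the second take I'll straddle the arch, swing the plaque upright in the ledge corner with the rear finger, and pinch its faces.

>>> {"name": "servo_tool", "arguments": {
  "steps": [
    {"dx": 0.82,"dy": -0.86,"dz": 0,"twist": 0,"gripper": 85},
    {"dx": 0.82,"dy": -0.86,"dz": 0,"twist": 0,"gripper": 85},
    {"dx": 0.82,"dy": -0.86,"dz": 0,"twist": 0,"gripper": 85},
    {"dx": 0.82,"dy": -0.86,"dz": 0,"twist": 0,"gripper": 85},
    {"dx": 0.82,"dy": -0.86,"dz": 0,"twist": 0,"gripper": 85}
  ]
}}

```text
t: 14.57
eef_pos: [488.1, 50.0, 249.3]
eef_rot: [-2.211, -2.23, 0.0]
force: [0.5, 1.0, 0.6]
width: 85.0
grasp_force: 0.0
```

>>> {"name": "servo_tool", "arguments": {
  "steps": [
    {"dx": 0.82,"dy": -0.86,"dz": 0,"twist": 6.8,"gripper": 60},
    {"dx": 0,"dy": 0,"dz": 0,"twist": 6.8,"gripper": 60},
    {"dx": 0,"dy": 0,"dz": 0.2,"twist": 6.8,"gripper": 60},
    {"dx": 0,"dy": 0,"dz": 0.3,"twist": 6.8,"gripper": 60},
    {"dx": 0,"dy": 0,"dz": 0.3,"twist": 6.8,"gripper": 60}
  ]
}}

```text
t: 14.98
eef_pos: [463.5, 73.7, 225.6]
eef_rot: [2.771, 1.48, 0.001]
force: [0.4, 0.8, -0.1]
width: 59.7
grasp_force: 0.0
```

>>> {"name": "servo_tool", "arguments": {
  "steps": [
    {"dx": 0,"dy": 0,"dz": 0.3,"twist": 6.8,"gripper": 60},
    {"dx": 0,"dy": 0,"dz": 0.3,"twist": 6.8,"gripper": 60},
    {"dx": 0,"dy": 0,"dz": 0.3,"twist": 6.8,"gripper": 60},
    {"dx": 0,"dy": 0,"dz": 0.3,"twist": 6.8,"gripper": 60},
    {"dx": 0,"dy": 0,"dz": 0.2,"twist": 6.8,"gripper": 60}
  ]
}}

```text
t: 15.4
eef_pos: [463.0, 73.3, 182.6]
eef_rot: [-3.083, -0.604, 0.002]
force: [1.0, 0.7, 0.2]
width: 60.0
grasp_force: 0.0
```

>>> {"name": "servo_tool", "arguments": {
  "steps": [
    {"dx": 0,"dy": 0,"dz": 0,"twist": 6.8,"gripper": 60},
    {"dx": 0,"dy": 0,"dz": 0,"twist": 6.8,"gripper": 60},
    {"dx": 0,"dy": 0,"dz": 0,"twist": 0,"gripper": 60},
    {"dx": 0,"dy": 0,"dz": 0,"twist": 0,"gripper": 60}
  ]
}}

```text
t: 15.73
eef_pos: [463.9, 72.9, 183.6]
eef_rot: [-3.132, -0.246, 0.0]
force: [0.6, 0.1, -0.5]
width: 60.0
grasp_force: 0.0
```

```bash
python3 - <<'E'
from h import *
to(465.7,71.2,108,-81.6)
_,cs=load('s12'); _,cd=load('d0')
k=cast(cs,165.5,346.8,45); O=np.array([664.2,-170.5]); a=np.radians(2.9); Rc=np.array([[np.cos(a),-np.sin(a)],[np.sin(a),np.cos(a)]])
H=O+Rc@[-59,92]; d=Rc.T@(k[:2]-H); print('knob',k,'hinge',H,'dist',np.linalg.norm(d),'gate',np.arctan2(-d[0],-d[1])-np.arctan2(12.5,245), 'side px',proj(cd,k))
sd=np.load('pics/d0.npz')['im']; v=cv2.cvtColor(sd,cv2.COLOR_RGB2HSV); u0,v0=np.round(proj(cd,k)).astype(int)
for j in range(v0-10,v0+10): print(j,''.join('#' if v[j,i,2]<90 and v[j,i,1]<110 else '.' for i in range(u0-20,u0+20)))
print(u0-20)
E
```

```text
t 15.73 pos [463.9  72.9 183.6] yaw_y -81.0 units [0.05 0.06 2.52] twist 0.6 F [ 0.6  0.1 -0.5] w 60.01780177396055 gf 0.0 j7 -1.63
knob [ 487.58485462 -301.90521987   45.        ] hinge [600.62100744 -81.6028026 ] dist 247.6092221610204 gate 0.4737072875510225 side px (np.float64(385.3487847506072), np.float64(182.4131960801244))
172 ........................................
173 ........................................
174 ........................................
175 ........................................
176 ........................................
177 ........................................
178 ........................................
179 ........................................
180 ........................................
181 .....................##.................
182 ...................#####................
183 ..................######................
184 ...............#########................
185 .............##########.................
186 ...........#######......................
187 .........######.........................
188 .############...........................
189 .##########.............................
190 .########...............................
191 .######.................................
365
```

Knob at (487.6,-301.9): 247.6 mm from the hinge against 245.3 expected, and the side view agrees. The gate is at about 0.47 rad. Now descending over the leaned arch.

>>> {"name": "servo_tool", "arguments": {
  "steps": [
    {"dx": 0.05,"dy": 0.06,"dz": 0.8,"twist": 0.6,"gripper": 70},
    {"dx": 0,"dy": 0,"dz": 0.7,"twist": 0,"gripper": 70},
    {"dx": 0,"dy": 0,"dz": 0.6,"twist": 0,"gripper": 70},
    {"dx": 0,"dy": 0,"dz": 0.42,"twist": 0,"gripper": 70},
    {"dx": 0,"dy": 0,"dz": 0,"twist": 0,"gripper": 70}
  ],
  "newtons": 20
}}

```text
t: 16.15
eef_pos: [464.1, 70.4, 105.5]
eef_rot: [3.133, 0.227, -0.008]
force: [-0.1, -0.1, -0.3]
width: 70.0
grasp_force: 0.0
```

```bash
python3 - <<'E'
from h import *
to(465.7,71.2,107,-81.6)
s,M,p=st(); w,c=cap('wrist','w15')
seat=np.array([456,123.3]);ev=np.array([.146,-.989]);ex=np.array([.989,.146])
def P(a,x,z): return [*(seat+ev*(a*.7071-z*.7071)+ex*(x+2)),30+.7071*a+.7071*z]
print([np.round(proj(c,P(a,x,10))) for a,x in((0,-32.5),(0,32.5),(79.5,32.5),(112,0),(79.5,-32.5))])
hh=cv2.cvtColor(w,cv2.COLOR_RGB2HSV)[::8,::8]
for j in range(0,60): print('%3d '%(8*j)+''.join('k' if q[2]<60 else '#' if q[1]<60 else '.' for q in hh[j]))
E
```

```text
t 16.15 pos [464.1  70.4 105.5] yaw_y -81.7 units [ 0.06 -0.02 -0.05] twist -0.1 F [-0.1 -0.1 -0.3] w 69.98193964355198 gf 0.0 j7 -1.64
[array([207., 312.]), array([196., 197.]), array([304., 229.]), array([372., 341.]), array([306., 378.])]
  0 ................................................................................
  8 ................................................................................
 16 ................................................................................
 24 ................................................................................
 32 ...............................................................................#
 40 ...............................................................................k
 48 ................................................................................
 56 ................................................................................
 64 ................................................................................
 72 ................................................................................
 80 ....
[... 3541 characters left out ...]
kkkkkkkkkkkkkkkkkk..
416 .kkkkkkkkkkkkkkkkkkkkkkkkkkk...kkkkk........kkkkk...kkkkkkkkkkkkkkkkkkkkkkkkkkk.
424 kkkkkkkkkkkkkkkkkkkkkkkkkkkk...kkkkkkkkkkkkkkkkkk...kkkkkkkkkkkkkkkkkkkkkkkkkkkk
432 kkkkkkkkkkkkkkkkkkkkkkkkkkkkkkkkkkkkkkkkkkkkkkkkkkkkkkkkkkkkk.kkkkkkkkkkkkkkkkkk
440 kkkkkkk.kkkkkkk....kkkkkkkkkkkkkkkkkkkkkkkkkkkkkkkkkkkkkkkkkk....kkkkkkk.kkkkkkk
448 kkkkkkkkkkkkkk.....kkkkkkkkkkkkkkkkkkkkkkkkkkkkkkkkkkkkkkkkkk.....kkkkkkkkkkkkkk
456 kkkkkkkkkkkkkk.....kkkkkkkkkkkkkkkkkkkkkkkkkkkkkkkkkkkkkkkkkk.#..#kkkkkkkkkkkkkk
464 kkkkkkkkkkkkk......kkkkkkkkkkkkkkkkkkkkkkkkkkkkkkkkkkkkkkkkkk......kkkkkkkkkkkkk
472 kkkkkkkkkkkk........kkkkkkkkkkkkkkkkkkkkkkkkkkkkkkkkkkkkkkkk........kkkkkkkkkkkk
```

Straddled as intended: pads at columns ~215 and ~415, the arch's end at col ~390. Now sweeping it upright.

>>> {"name": "servo_tool", "arguments": {
  "steps": [
    {"dx": 0.05,"dy": -0.2,"dz": -0.1,"twist": 0,"gripper": 66},
    {"dx": 0,"dy": -0.2,"dz": -0.1,"twist": 0,"gripper": 60},
    {"dx": 0,"dy": -0.2,"dz": -0.1,"twist": 0,"gripper": 54},
    {"dx": 0,"dy": -0.2,"dz": -0.1,"twist": 0,"gripper": 48},
    {"dx": 0,"dy": -0.2,"dz": -0.1,"twist": 0,"gripper": 42}
  ]
}}

```text
t: 16.62
eef_pos: [464.3, 101.4, 124.3]
eef_rot: [-3.133, -0.22, -0.003]
force: [0.3, 0.2, 0.3]
width: 42.0
grasp_force: 0.3
```

```bash
python3 - <<'E'
from h import *
to(459,117,128,-81.6)
w,c=cap('wrist','w16')
hh=cv2.cvtColor(w,cv2.COLOR_RGB2HSV)[::8,::8]
for j in range(20,54): print('%3d '%(8*j)+''.join('k' if q[2]<60 else '#' if q[1]<60 else '.' for q in hh[j]))
E
```

```text
t 16.62 pos [464.3 101.4 124.3] yaw_y -82.0 units [-0.1  -0.54 -0.12] twist -0.4 F [0.3 0.2 0.3] w 42.028237815418336 gf 0.33041423186659813 j7 -1.7
160 ##################..............................................................
168 ####################............................................................
176 ####################............................................................
184 ####################............................................................
192 ####################............................................................
200 ###################..............###............................................
208 ###################..............####.................#.........................
216 ..################...............######...............#.........................
224 .....#############...............########.......................................
232 .......###########...............#########......................................
240 .........########................##########.....................................
248 ............
[... 1238 characters left out ...]
kkkkkk..............
368 ...###kk.....kkkkkkkkkkkkkkkkkkk.......#########kkkkkkkkkkkkkkkkkkk.............
376 .....####k.kkkkkkkkkkkkkkkkkkkkk.......###k#####kkkkkkkkkkkkkkkkkkkk............
384 .......#kkkkkkkkkkkkkkkkkkkkkkkk........#######.kkkkkkkkkkkkkkkkkkkkkk..........
392 ........#kkkkkkkkkkkkkkkkkkkkkk.........#######..kkkkkkkkkkkkkkkkkkkkkk.........
400 .......kkkkkkkkkkkkkkkkkkkkkkkk..........###.....kkkkkkkkkkkkkkkkkkkkkkkk.......
408 ......kkkkkkkkkk#kkkkkkkkkkkkkk..................kkkkkkkkkkkkkkkkkkkkkkkkk......
416 .....kkkkkkkkkk.kkkkkkkkkkkkkkkkkkkk........kkkkkkkkkkkkkkkkkkkk.kkkkkkkkkk.....
424 ...kkkkkkkkkkk.kkkkkkk..kkkkkkkkkkkkkkkkkkkkkkkkkkkkkkkk..kkkkkkk.kkkkkkkkkkk...
```

The plaque is turning upright with the rear finger. Continuing, then pinching.

>>> {"name": "servo_tool", "arguments": {
  "steps": [
    {"dx": -0.1,"dy": -0.2,"dz": -0.03,"twist": 0,"gripper": 36},
    {"dx": 0,"dy": -0.2,"dz": -0.03,"twist": 0,"gripper": 32},
    {"dx": 0,"dy": -0.15,"dz": -0.03,"twist": 0,"gripper": 27},
    {"dx": 0,"dy": -0.12,"dz": -0.03,"twist": 0,"gripper": 20},
    {"dx": 0,"dy": 0,"dz": 0,"twist": 0,"gripper": 14}
  ]
}}

```text
t: 17.08
eef_pos: [457.9, 120.7, 126.7]
eef_rot: [-3.133, -0.221, 0.0]
force: [0.0, 0.4, 0.0]
width: 14.0
grasp_force: 0.0
```

>>> {"name": "servo_tool", "arguments": {
  "steps": [
    {"dx": 0,"dy": 0,"dz": 0,"twist": 0,"gripper": 5},
    {"dx": 0,"dy": 0,"dz": 0,"twist": 0,"gripper": 5},
    {"dx": 0,"dy": 0,"dz": 0,"twist": 0,"gripper": 5}
  ],
  "newtons": 40
}}

```text
t: 17.33
eef_pos: [457.9, 122.0, 127.0]
eef_rot: [-3.13, -0.22, -0.0]
force: [-1.5, 4.9, 1.0]
width: 9.4
grasp_force: 39.2
```

```bash
python3 - <<'E'
from h import *
to(458,122,128,-81.6)
w,c=cap('wrist','w17')
hh=cv2.cvtColor(w,cv2.COLOR_RGB2HSV)[::8,::8]
for j in range(18,54): print('%3d '%(8*j)+''.join('k' if q[2]<60 else '#' if q[1]<60 else '.' for q in hh[j]))
E
```

```text
t 17.33 pos [457.9 122.  127. ] yaw_y -82.0 units [ 0.    0.   -0.03] twist -0.4 F [-1.5  4.9  1. ] w 9.38380674113064 gf 39.2419159412384 j7 -1.75
144 .###################............................................................
152 .#####################..........................................................
160 .#######################........................................................
168 .########################.......................................................
176 ########################........................................................
184 ########################........................................................
192 ..######################...............##.......................................
200 ....###################...............###.......................................
208 ......#################...............###.................#.....................
216 .........#############................###.......................................
224 ...........###########................###.......................................
232 .............
[... 1407 characters left out ...]
....................
368 ........####k......kkkkkkkkkkkkkkkkkkk####kkkkkkkkkkkkkkkkkkk...................
376 ...........#kkk..kkkkkkkkkkkkkkkkkkkkk####kkkkkkkkkkkkkkkkkkkkk.................
384 ............##kkkkkkkkkkkkkkkkkkkkkkk######kkkkkkkkkkkkkkkkkkkkkk...........#...
392 .............kkkkkkkkkkkkkkkkkkkkkkkk.####.kkkkkkkkkkkkkkkkkkkkkkkk.............
400 ............kkkkkkkkkkk.kkkkkkkkkkkkk.####.kkkkkkkkkkkkk.kkkkkkkkkkk...........#
408 ..........kkkkkkkkkkk..kkkkkkkkkkkkkk......kkkkkkkkkkkkk...kkkkkkkkkkk..........
416 ........kkkkkkkkkkkkk.kkkkkkkkkkkkkkk......kkkkkkkkkkkkkkk.kkkkkkkkkkkkk........
424 ......kkkkkkkkkkkkkk.kkkkkkkkkkkkkkkkkkkkkkkkkkkkkkkkkkkkkk.kkkkkkkkkkkkkk......
```

The plaque is upright and pinched by its faces (9.4 mm, 39 N). I'll lift and carry it over the middle groove.

>>> {"name": "servo_tool", "arguments": {
  "steps": [
    {"dx": 0,"dy": 0,"dz": -0.6,"twist": 0,"gripper": 5},
    {"dx": 0,"dy": 0,"dz": -0.9,"twist": 0,"gripper": 5},
    {"dx": 0,"dy": 0,"dz": -1,"twist": 0,"gripper": 5},
    {"dx": 0.2,"dy": 0.4,"dz": -0.5,"twist": 0,"gripper": 5},
    {"dx": 0.35,"dy": 0.7,"dz": 0,"twist": 0,"gripper": 5}
  ]
}}

```text
t: 17.8
eef_pos: [480.4, 91.6, 220.6]
eef_rot: [-3.131, -0.226, -0.01]
force: [0.8, -0.2, -1.6]
width: 9.7
grasp_force: 39.2
```

>>> {"name": "servo_tool", "arguments": {
  "steps": [
    {"dx": 0.5,"dy": 0.96,"dz": 0,"twist": 0,"gripper": 5},
    {"dx": 0.5,"dy": 0.96,"dz": 0,"twist": 0,"gripper": 5},
    {"dx": 0.5,"dy": 0.96,"dz": 0,"twist": 0,"gripper": 5},
    {"dx": 0.5,"dy": 0.96,"dz": 0,"twist": 0,"gripper": 5},
    {"dx": 0.5,"dy": 0.96,"dz": 0,"twist": 0,"gripper": 5}
  ]
}}

```text
t: 18.22
eef_pos: [573.7, -44.7, 215.9]
eef_rot: [3.134, 0.218, -0.002]
force: [0.7, -0.1, -1.9]
width: 9.8
grasp_force: 39.2
```

>>> {"name": "servo_tool", "arguments": {
  "steps": [
    {"dx": 0.5,"dy": 0.96,"dz": 0,"twist": 0,"gripper": 5},
    {"dx": 0.5,"dy": 0.96,"dz": 0,"twist": 0,"gripper": 5},
    {"dx": 0.5,"dy": 0.96,"dz": 0,"twist": 0,"gripper": 5},
    {"dx": 0.5,"dy": 0.96,"dz": 0,"twist": 0,"gripper": 5},
    {"dx": 0.35,"dy": 0.75,"dz": 0,"twist": 2.5,"gripper": 5}
  ]
}}

```text
t: 18.63
eef_pos: [662.9, -172.6, 215.3]
eef_rot: [3.137, 0.147, -0.003]
force: [-0.4, -0.3, -2.1]
width: 9.6
grasp_force: 39.2
```

>>> {"name": "servo_tool", "arguments": {
  "steps": [
    {"dx": 0,"dy": 0,"dz": 0,"twist": 2.5,"gripper": 5},
    {"dx": 0,"dy": 0,"dz": 0,"twist": 0,"gripper": 5},
    {"dx": 0,"dy": 0,"dz": 0,"twist": 0,"gripper": 5}
  ]
}}

```text
t: 18.88
eef_pos: [661.9, -169.3, 215.5]
eef_rot: [-3.14, -0.084, 0.003]
force: [0.5, 0.4, -2.4]
width: 9.8
grasp_force: 39.5
```

```bash
python3 - <<'E'
from h import *
to(664.2,-170.5,157,-87.1)
E
```

```text
t 18.88 pos [ 661.9 -169.3  215.5] yaw_y -86.9 units [0.08 0.05 1.95] twist 0.2 F [ 0.5  0.4 -2.4] w 9.814263952501786 gf 39.5157072879374 j7 -1.26
```

>>> {"name": "servo_tool", "arguments": {
  "steps": [
    {"dx": 0.08,"dy": 0.04,"dz": 0.6,"twist": 0.2,"gripper": 5},
    {"dx": 0,"dy": 0,"dz": 0.6,"twist": 0,"gripper": 5},
    {"dx": 0,"dy": 0,"dz": 0.4,"twist": 0,"gripper": 5},
    {"dx": 0,"dy": 0,"dz": 0,"twist": 0,"gripper": 5},
    {"dx": 0,"dy": 0,"dz": 0,"twist": 0,"gripper": 5}
  ]
}}

```text
t: 19.3
eef_pos: [664.2, -169.5, 168.0]
eef_rot: [-3.14, -0.079, 0.003]
force: [0.9, -0.2, -2.2]
width: 9.8
grasp_force: 39.5
```

```bash
python3 - <<'E'
from h import *
to(664.2,-170.5,75,-87.1)
w,c=cap('wrist','w18'); s,M,p=st()
O=np.array([664.2,-170.5]); a=np.radians(2.9); Rc=np.array([[np.cos(a),-np.sin(a)],[np.sin(a),np.cos(a)]])
Q=lambda x,y,z: np.round(proj(c,[*(O+Rc@[x,y]),z]),1)
print('ridge edges',[(x,Q(x,8,47),Q(x,-8,47)) for x in(36,42,49)],'rim in',Q(50,0,62),'out',Q(62,0,62))
print('foot',[np.round(proj(c,p+M@np.array([32.5,y,92])),1) for y in(5,-5)])
hsv=cv2.cvtColor(cv2.GaussianBlur(w,(3,3),0),cv2.COLOR_RGB2HSV).astype(int)
for j in range(100,290,6): print('%3d '%j+''.join('k' if q[2]<60 else '#' if q[1]<60 else ('B' if q[0]<16 else ('d' if q[2]<115 else ('m' if q[2]<160 else '.'))) for q in hsv[j,230:400:2]))
E
```

```text
t 19.3 pos [ 664.2 -169.5  168. ] yaw_y -87.1 units [0.   0.04 3.1 ] twist -0.0 F [ 0.9 -0.2 -2.2] w 9.756104186924809 gf 39.45574811892584 j7 -1.26
ridge edges [(36, array([305.6, 177.3]), array([330.8, 177.4])), (42, array([305.5, 167.9]), array([330.9, 167.9])), (49, array([305.4, 156.6]), array([331. , 156.6]))] rim in [318.3 157.6] out [318.4 136.6]
foot [array([326.4, 190.5]), array([308.6, 190.5])]
100 .....................................................................................
106 .....................................................................................
112 .....................................................................................
118 .....................................................................................
124 .....................................................................................
130 .....................................................................................
136 BBBBBBBBBBBBBBBBBBBBBBBBBBBBBBBBBBBBBBBBBBBBBBBBBBBBBBBBBBBBBBBBBBBBBBBBBBBBBBBBBBBBB
142 BBBBBBBBBBBBBBBBBBBBBBBBBBBBBBBBBBBBBBBBBBBBBBBBBBBBBBBBB
[... 1488 characters left out ...]
....mmmmmmmmmmmmmmmmm###############...............mmmmmmmmmmmm#######
250 ############dm.........mmmmmmmmmmmmm###############...................mmmmmmmd#######
256 #############m............mmmmmmmmmm###############........................mmd#######
262 #############m...................mm################..........................mB######
268 #############m.....................################..........................BBBB####
274 #############m.....................################..........................BBBBB###
280 ############mm.....................################.........................mmmmBBmd#
286 ##########mmmm..............##############################..........................m
```

The groove (columns 308–330, centre 319) and the plaque's foot (306–325, centre 315.5) show that a shift of +2.8 mm along tool y is needed. Then down.

>>> {"name": "servo_tool", "arguments": {
  "steps": [
    {"dx": 0,"dy": 0.09,"dz": 0.2,"twist": 0,"gripper": 5},
    {"dx": 0,"dy": 0,"dz": 0.3,"twist": 0,"gripper": 5},
    {"dx": 0,"dy": 0,"dz": 0.3,"twist": 0,"gripper": 5},
    {"dx": 0,"dy": 0,"dz": 0.3,"twist": 0,"gripper": 5},
    {"dx": 0,"dy": 0,"dz": 0.2,"twist": 0,"gripper": 5}
  ]
}}

```text
t: 19.77
eef_pos: [664.3, -173.1, 127.8]
eef_rot: [-3.14, -0.077, 0.003]
force: [-1.0, 0.1, -2.1]
width: 9.4
grasp_force: 39.5
```

>>> {"name": "servo_tool", "arguments": {
  "steps": [
    {"dx": 0,"dy": 0,"dz": 0.2,"twist": 0,"gripper": 5},
    {"dx": 0,"dy": 0,"dz": 0.2,"twist": 0,"gripper": 5},
    {"dx": 0,"dy": 0,"dz": 0.1,"twist": 0,"gripper": 5}
  ]
}}

```text
t: 20.02
eef_pos: [664.6, -173.2, 113.5]
eef_rot: [-3.14, -0.077, 0.002]
force: [-0.3, 0.1, -1.0]
width: 9.5
grasp_force: 39.5
```

No side force; the foot is in the groove. Down to the floor.

>>> {"name": "servo_tool", "arguments": {
  "steps": [
    {"dx": 0,"dy": 0,"dz": 0.12,"twist": 0,"gripper": 5},
    {"dx": 0,"dy": 0,"dz": 0.1,"twist": 0,"gripper": 5},
    {"dx": 0,"dy": 0,"dz": 0,"twist": 0,"gripper": 5}
  ]
}}

```text
t: 20.27
eef_pos: [664.8, -173.2, 107.6]
eef_rot: [-3.141, -0.077, 0.001]
force: [-0.1, -0.1, -1.4]
width: 8.9
grasp_force: 39.5
```

>>> {"name": "servo_tool", "arguments": {
  "steps": [
    {"dx": 0,"dy": 0,"dz": 0.07,"twist": 0,"gripper": 5},
    {"dx": 0,"dy": 0,"dz": 0,"twist": 0,"gripper": 5}
  ]
}}

```text
t: 20.43
eef_pos: [665.0, -173.3, 106.0]
eef_rot: [3.141, 0.077, 0.0]
force: [-0.1, -0.4, -2.0]
width: 9.5
grasp_force: 39.5
```

>>> {"name": "servo_tool", "arguments": {
  "steps": [
    {"dx": 0,"dy": 0,"dz": 0.07,"twist": 0,"gripper": 5},
    {"dx": 0,"dy": 0,"dz": 0,"twist": 0,"gripper": 5}
  ]
}}

```text
t: 20.6
eef_pos: [665.4, -173.3, 104.3]
eef_rot: [3.14, 0.077, 0.002]
force: [0.1, 0.3, -1.2]
width: 9.9
grasp_force: 39.5
```

>>> {"name": "servo_tool", "arguments": {
  "steps": [
    {"dx": 0,"dy": 0,"dz": 0.08,"twist": 0,"gripper": 5},
    {"dx": 0,"dy": 0,"dz": 0,"twist": 0,"gripper": 5}
  ]
}}

```text
t: 20.77
eef_pos: [665.5, -173.4, 104.1]
eef_rot: [3.141, 0.077, 0.002]
force: [-3.1, 1.3, 7.8]
width: 9.6
grasp_force: 41.0
```

>>> {"name": "servo_tool", "arguments": {
  "steps": [
    {"dx": 0,"dy": 0,"dz": 0.08,"twist": 0,"gripper": 5},
    {"dx": 0,"dy": 0,"dz": 0,"twist": 0,"gripper": 5}
  ]
}}

```text
t: 20.93
eef_pos: [665.7, -173.5, 104.1]
eef_rot: [-3.141, -0.077, -0.004]
force: [-8.5, 1.9, 17.9]
width: 9.8
grasp_force: 42.3
```

```bash
python3 - <<'E'
from h import *
to(664.2,-173,104,-87.1)
O=np.array([664.2,-170.5]); a=np.radians(2.9); Rc=np.array([[np.cos(a),-np.sin(a)],[np.sin(a),np.cos(a)]])
c=asc('scene','s20',[664,-171,105],ru=28,rv=22)
print([np.round(proj(c,[*(O+Rc@[x,y-1]),z])) for x,y,z in((0,0,124),(32,0,91),(-32,0,91),(0,0,110))])
E
```

```text
t 20.93 pos [ 665.7 -173.5  104.1] yaw_y -87.2 units [-0.05 -0.02  0.  ] twist -0.1 F [-8.5  1.9 17.9] w 9.757841195644986 gf 42.30871740728617 j7 -1.25
origin 259 294
294 ........+###++kkkkkkkkkkkkkkkkkkkkkkkkkkkkkk............
295 ........+###++kkkkkkkkkkkkkkkkkkkkkkkkkkkkk.............
296 ........###+++kkkkkkkkkkkkkkkkkkkkkkkkkkkkk.............
297 .......+###+++kkkkkkkkkkkkkkkkkkkkkkkkkkkkk.............
298 ......+####+++kkkkkkkkkkkkkkkkkkkkkkkkkkkk+.............
299 ......+###++++kkkkkkkkkkkkkkkkkkkkkkkkk++#++............
300 .....+####++++kkkkkkkkkkkkkkkkkkkkkkkk+#####+...........
301 ....+####+++++kkkkkkkkkkkkkkkkkkkkkkkk+######++.........
302 .+++#####+++++kkkkkkkkkkkkkkkkkkkkkkkk+########+........
303 +k++#+++++++k+k+kkkkkkkkkkkkkkkkkkkkkk+#########+.......
304 k++#+#+++kkkk+++kkkkkkkkkkkkkkkkkkkkkk+##########+......
305 k++++++++kkkkk+++kkkkkkkkkkkkkkkkkkkkk++##########+.....
306 k+++++++kkkkkkk++kkkkkkkkkkkkkkkkkkkkk+############+....
307 .+++++++kkkkkkkkkkkkkk.+kkkkkkkkkkkkk++############+....
308 ..+++++kkkkkkkkkkkkkkkkkkkkkkkkkkk++++##############+...
309 ...kkkkkkkkkk
[... 1136 characters left out ...]
#####
328 .............+######++kkkkkk+#################+########+
329 .............+########++kkkk+################+++++######
330 .............+##########++++#################+....+++##+
331 .............+############+##################+......++++
332 .............+###############################+..........
333 +#+++........+###############################+..........
334 #####++......+###############################+..........
335 #######++....+###############################+..........
336 ########++++++###############################+..........
337 #############################################+..........
[array([286., 308.]), array([302., 329.]), array([272., 316.]), array([287., 314.])]
```

Floor contact at TCP z 104, where a fully seated plaque (12 + 92) should give it. Unload, release narrowly, rise.

>>> {"name": "servo_tool", "arguments": {
  "steps": [
    {"dx": 0,"dy": 0,"dz": -0.12,"twist": 0,"gripper": 5},
    {"dx": 0,"dy": 0,"dz": 0,"twist": 0,"gripper": 12},
    {"dx": 0,"dy": 0,"dz": 0,"twist": 0,"gripper": 18},
    {"dx": 0,"dy": 0,"dz": 0,"twist": 0,"gripper": 22},
    {"dx": 0,"dy": 0,"dz": 0,"twist": 0,"gripper": 22}
  ]
}}

```text
t: 21.4
eef_pos: [664.8, -173.3, 102.1]
eef_rot: [-3.141, -0.077, 0.001]
force: [-0.8, 0.0, 0.6]
width: 21.9
grasp_force: 0.0
```

>>> {"name": "servo_tool", "arguments": {
  "steps": [
    {"dx": 0,"dy": 0,"dz": -0.4,"twist": 0,"gripper": 22},
    {"dx": 0,"dy": 0,"dz": -0.8,"twist": 0,"gripper": 22},
    {"dx": 0,"dy": 0,"dz": -1,"twist": 0,"gripper": 22},
    {"dx": 0,"dy": 0,"dz": -1,"twist": 0,"gripper": 22},
    {"dx": 0,"dy": 0,"dz": 0,"twist": 0,"gripper": 22}
  ]
}}

```text
t: 21.82
eef_pos: [668.5, -174.4, 207.3]
eef_rot: [3.138, 0.077, 0.019]
force: [1.8, -0.1, 1.6]
width: 21.8
grasp_force: 0.0
```

```bash
python3 - <<'E'
from h import *
s,M,p=st()
O=np.array([664.2,-170.5]); a=np.radians(2.9); Rc=np.array([[np.cos(a),-np.sin(a)],[np.sin(a),np.cos(a)]])
c=asc('scene','s21',[664,-171,105],ru=30,rv=20)
print([np.round(proj(c,[*(O+Rc@[x,y-1]),z])) for x,y,z in((0,0,124),(32,0,91),(-32,0,91),(0,0,110))])
H=O+Rc@[-59,92]
def knob(g,q=0):
    b=a-g; Rg=np.array([[np.cos(b),-np.sin(b)],[np.sin(b),np.cos(b)]]); return H+Rg@[-12.5,-100-145*np.cos(q)],45+145*np.sin(q)
for g in(.474,.3,.15,.02): print(g,knob(g),knob(g,.33))
to(487.6,-301.9,150,None)
E
```

```text
origin 257 296
296 ...............................+++..........................
297 ...............................+#+..........................
298 ................................++++++++++..................
299 ................................###########++...............
300 ...............................+#############++.............
301 ...............................+###############++...........
302 ..............................++#################+..........
303 ..............................+###################+.........
304 .............................+#####################+........
305 .............................+######################+.......
306 ............................+########################+......
307 ......................++++++##########################......
308 ....................+#################################+.....
309 ...................+###################################+....
310 ...................+###################################+....
311 ..................+#####################################+...
312 .................++######################
[... 1560 characters left out ...]
ray([272., 316.]), array([287., 314.])]
0.474 (array([ 488.56663114, -299.83448397]), np.float64(45.0)) (array([ 491.78105885, -292.70144515]), np.float64(91.9862391172559))
0.3 (array([ 528.03962901, -315.93844544]), np.float64(45.0)) (array([ 529.97062396, -308.356622  ]), np.float64(91.9862391172559))
0.15 (array([ 563.87332049, -324.15353442]), np.float64(45.0)) (array([ 564.64961892, -316.3682824 ]), np.float64(91.9862391172559))
0.02 (array([ 595.62625754, -326.87062045]), np.float64(45.0)) (array([ 595.386771  , -319.05042644]), np.float64(91.9862391172559))
t 21.87 pos [ 667.4 -174.1  204.3] yaw_y -87.2 units [-6.21  3.96  1.77]  F [-0.1  0.5 -1.3] w 22.05418472782011 gf 0.0 j7 -1.25
```

Plaque seated: its arch top at scene (286,307) against a predicted (286,308). Now to the latch knob.

>>> {"name": "servo_tool", "arguments": {
  "steps": [
    {"dx": -0.89,"dy": 0.57,"dz": 0,"twist": 0,"gripper": 50},
    {"dx": -0.89,"dy": 0.57,"dz": 0,"twist": 0,"gripper": 50},
    {"dx": -0.89,"dy": 0.57,"dz": 0.2,"twist": 0,"gripper": 50},
    {"dx": -0.89,"dy": 0.57,"dz": 0.3,"twist": 0,"gripper": 50},
    {"dx": -0.89,"dy": 0.57,"dz": 0.3,"twist": 0,"gripper": 50}
  ]
}}

```text
t: 22.28
eef_pos: [534.3, -265.8, 174.2]
eef_rot: [-3.141, -0.077, 0.0]
force: [0.6, -0.7, 0.2]
width: 49.9
grasp_force: 0.0
```

>>> {"name": "servo_tool", "arguments": {
  "steps": [
    {"dx": -0.89,"dy": 0.57,"dz": 0.3,"twist": 0,"gripper": 50},
    {"dx": -0.87,"dy": 0.54,"dz": 0.3,"twist": 0,"gripper": 50},
    {"dx": 0,"dy": 0,"dz": 0,"twist": -7,"gripper": 50},
    {"dx": 0,"dy": 0,"dz": 0,"twist": -7,"gripper": 50},
    {"dx": 0,"dy": 0,"dz": 0,"twist": -7,"gripper": 50}
  ]
}}

```text
t: 22.7
eef_pos: [483.6, -301.3, 156.1]
eef_rot: [-3.072, -0.654, 0.002]
force: [0.6, 0.5, 0.4]
width: 49.9
grasp_force: 0.0
```

>>> {"name": "servo_tool", "arguments": {
  "steps": [
    {"dx": 0,"dy": 0,"dz": 0,"twist": -7,"gripper": 50},
    {"dx": 0,"dy": 0,"dz": 0,"twist": -7,"gripper": 50},
    {"dx": 0,"dy": 0,"dz": 0,"twist": -7,"gripper": 50},
    {"dx": 0,"dy": 0,"dz": 0,"twist": -7,"gripper": 50},
    {"dx": 0,"dy": 0,"dz": 0,"twist": -7,"gripper": 50}
  ]
}}

```text
t: 23.12
eef_pos: [484.3, -300.8, 156.1]
eef_rot: [-2.731, -1.55, 0.001]
force: [-0.3, 1.0, -0.9]
width: 49.8
grasp_force: 0.0
```

>>> {"name": "servo_tool", "arguments": {
  "steps": [
    {"dx": 0,"dy": 0,"dz": 0,"twist": -7,"gripper": 50},
    {"dx": 0,"dy": 0,"dz": 0,"twist": 0,"gripper": 50},
    {"dx": 0,"dy": 0,"dz": 0,"twist": 0,"gripper": 50}
  ]
}}

```text
t: 23.37
eef_pos: [484.4, -301.0, 156.3]
eef_rot: [-2.64, -1.701, 0.001]
force: [-0.2, 1.6, -0.3]
width: 50.0
grasp_force: 0.0
```

```bash
python3 - <<'E'
from h import *
to(487.6,-301.9,48,-24.3)
w,c=cap('wrist','w22'); print('pred',proj(c,[487.6,-301.9,45]))
h=cv2.cvtColor(w,cv2.COLOR_RGB2HSV)[::6,::6]
for j in range(28,74): print('%3d '%(6*j)+''.join('k' if q[2]<60 else '#' if q[1]<70 else '.' for q in h[j,24:82]))
E
```

```text
t 23.37 pos [ 484.4 -301.   156.3] yaw_y -24.4 units [0.02 0.11 3.61] twist -0.1 F [-0.2  1.6 -0.3] w 50.00475373885111 gf 0.0 j7 0.11
pred (np.float64(320.21465338036575), np.float64(235.48627703241561))
168 ............................##............................
174 ............................##............................
180 ............................##............................
186 ............................##............................
192 ............................##............................
198 ............................##............................
204 ............................##............................
210 ............................##............................
216 ............................##............................
222 ..........................#####...........................
228 ..........................#####...........................
234 ..........................#####...........................
240 ..........................#####...........................
246 ...........................###............................
252 .........
[... 1302 characters left out ...]
kkkkkkk
378 kkkkk#kkkkkkkkkkk.........................kkkkkkkkkkk#kkkk
384 ######kkkkkkkkkk..........................kkkkkkkkkkk#####
390 ####k#kkkkkkkkkk..........................kkkkkkkkkkk#####
396 ######kkkkkkkkkk..........................kkkkkkkkkkk#####
402 k####kkkkkkkkkkk..........................kkkkkkkkkk######
408 kk#k##kkkkkkkkkk..........................kkkkkkkkkk######
414 k#####kkkkkkkkkkk.........................kkkkkkkkkk######
420 kk#k##kkkkkkkkkkkkkkkkkkkkk....kkkkkkkkkkkkkkkkkkkkk######
426 kkk...kkkkkkkkkkkkkkkkkkkkkkkkkkkkkkkkkkkkkkkkkkkkkk...kk#
432 kk....kkkkkkkkkkkkkkkkkkkkkkkkkkkkkkkkkkkkkkkk#kkkkk....kk
438 kk....kkkkkkkkkkkkkkkkkkkkkkkkkkkkkkkkkkkkkkkkkkkkkk.....k
```

The ball is at (315,235), on the jaws' centre plane. Descending and pinching.

>>> {"name": "servo_tool", "arguments": {
  "steps": [
    {"dx": 0.02,"dy": 0,"dz": 1,"twist": 0,"gripper": 50},
    {"dx": 0,"dy": 0,"dz": 1,"twist": 0,"gripper": 50},
    {"dx": 0,"dy": 0,"dz": 0.9,"twist": 0,"gripper": 50},
    {"dx": 0,"dy": 0,"dz": 0.5,"twist": 0,"gripper": 50},
    {"dx": 0,"dy": 0,"dz": 0.15,"twist": 0,"gripper": 40}
  ],
  "newtons": 30
}}

```text
t: 23.83
eef_pos: [482.8, -299.2, 46.9]
eef_rot: [-2.635, -1.701, 0.005]
force: [-0.8, 0.4, -0.1]
width: 40.4
grasp_force: 0.0
```

>>> {"name": "servo_tool", "arguments": {
  "steps": [
    {"dx": 0,"dy": 0,"dz": 0,"twist": 0,"gripper": 15},
    {"dx": 0,"dy": 0,"dz": 0,"twist": 0,"gripper": 15},
    {"dx": 0,"dy": 0,"dz": 0,"twist": 0,"gripper": 15},
    {"dx": 0,"dy": 0,"dz": 0,"twist": 0,"gripper": 15},
    {"dx": 0,"dy": 0,"dz": 0,"twist": 0,"gripper": 15}
  ]
}}

```text
t: 24.25
eef_pos: [485.7, -300.9, 51.4]
eef_rot: [2.636, 1.705, 0.002]
force: [0.0, -0.6, -0.1]
width: 19.7
grasp_force: 29.3
```

```bash
cat >> h.py <<'E'
O=np.array([664.2,-170.5]); A0=np.radians(2.9); Rc=np.array([[np.cos(A0),-np.sin(A0)],[np.sin(A0),np.cos(A0)]]); H=O+Rc@[-59,92]
def knob(g,q=0):
    b=A0-g; Rg=np.array([[np.cos(b),-np.sin(b)],[np.sin(b),np.cos(b)]]); return np.array([*(H+Rg@[-12.5,-100-145*np.cos(q)]),45+145*np.sin(q)])
def gate(p,q=0):
    d=Rc.T@(p[:2]-H); return np.arctan2(-d[0],-d[1])-np.arctan2(12.5,100+145*np.cos(q)), np.linalg.norm(d)-np.hypot(12.5,100+145*np.cos(q))
E
python3 - <<'E'
from h import *
to(487.6,-301.9,48,-24.3); s,M,p=st(); g,e=gate(p); print('gate',g,'rad err',e)
for gg,q in((g,.33),(.35,.33),(.2,.33),(.1,.33),(.02,.33),(.01,.33)):
    d=knob(gg,q)-knob(g); print(round(gg,3),d.round(1),'tool now',(M.T@d/30).round(2))
E
```

```text
t 24.25 pos [ 485.7 -300.9   51.4] yaw_y -24.2 units [-0.    0.07  0.11] twist 0.1 F [ 0.  -0.6 -0.1] w 19.746729063839044 gf 29.311124682426453 j7 0.13
gate 0.48209093367668204 rad err 2.2790039160656193
0.482 [ 3.3  7.1 47. ] tool now [ 0.26  0.01 -1.57]
0.35 [31.9 -5.6 47. ] tool now [ 0.27  1.05 -1.56]
0.2 [ 66.2 -15.4  47. ] tool now [ 0.44  2.22 -1.56]
0.1 [ 89.6 -19.   47. ] tool now [ 0.65  2.99 -1.56]
0.02 [108.6 -20.1  47. ] tool now [ 0.87  3.58 -1.56]
0.01 [111.  -20.2  47. ] tool now [ 0.9   3.65 -1.56]
```

Pinched. Lifting the bar to about 0.33 rad, then swinging the gate with the tool turning along.

>>> {"name": "servo_tool", "arguments": {
  "steps": [
    {"dx": 0.02,"dy": 0,"dz": -0.4,"twist": 0,"gripper": 15},
    {"dx": 0.06,"dy": 0,"dz": -0.4,"twist": 0,"gripper": 15},
    {"dx": 0.08,"dy": 0,"dz": -0.4,"twist": 0,"gripper": 15},
    {"dx": 0.1,"dy": 0,"dz": -0.38,"twist": 0,"gripper": 15},
    {"dx": 0,"dy": 0,"dz": 0,"twist": 0,"gripper": 15}
  ]
}}

```text
t: 24.67
eef_pos: [490.7, -293.0, 101.3]
eef_rot: [2.633, 1.707, 0.006]
force: [1.6, 0.4, -1.3]
width: 19.8
grasp_force: 29.4
```

```bash
python3 - <<'E'
from h import *
to(0,0,0); w,c=cap('wrist','w23')
h=cv2.cvtColor(w,cv2.COLOR_RGB2HSV)[::6,::6]
for j in range(20,74,2): print('%3d '%(6*j)+''.join('k' if q[2]<60 else '#' if q[1]<70 else '.' for q in h[j,24:82]))
E
```

```text
t 24.67 pos [ 490.7 -293.   101.3] yaw_y -24.1 units [  2.24 -18.94   3.27]  F [ 1.6  0.4 -1.3] w 19.847194004751177 gf 29.39182609319687 j7 0.11
120 ............................###..........................#
132 ............................###......................#####
144 ...........................####.....................kkk###
156 ...........................####......................kkk##
168 ...........................####......................kkkk#
180 ...........................####.......................kkk#
192 ...........................####...........................
204 ...........................####...........................
216 ...........................####...........................
228 ...........................####...........................
240 ...........................####...........................
252 ...........................####...........................
264 ...........................####...........................
276 ...........................####...........................
288 ......................##k........k###.....................
300 ...................kk###k########k###kk...................
312 ..................#####kk#########k#####..................
324 .................kkk###kkk########k###kkk.................
336 ................kkkkkk#kk########kk#kkkkkkk...............
348 ....kkkkkkk..kkkkkkkkkkkk.........#kkkkkkkkkkk.kkkkkkkk...
360 kkkkkkkkkkkkkkkkkkkkkkkk..........#kkkkkkkkkkkkkkkkkkkkkkk
372 kkkkkkkkkkkkkkkkkkkkkkkk..........#kkkkkkkkkkkkkkkkkkkkkkk
384 kkkkkkkk#####kkkkkkkkkkk..........kkkkkkkkkkkk#####kkkkkkk
396 kkkk.kkk####kkkkk#kkkkk.............kkkkkkkkkk#######kkkkk
408 kk...kk#####kkkkkkkkkkk.............kkkkkkkkkkk######k..#k
420 k.kkkkk###kkkkkkkkkkkkkkkkk....kkkkkkkkkkkkkkkkk####kkkk..
432 kkkkkkkkkk.kkkkkkkkkkkkkkkkkkkkkkkkkkkkkkkkkkkkkkkkkkkkkkk
```

Ball held and bar lifted (rise of 50 mm, about 0.34 rad). Swinging the gate to about 0.1.

>>> {"name": "servo_tool", "arguments": {
  "steps": [
    {"dx": 0,"dy": 0.4,"dz": 0,"twist": -2.9,"gripper": 15},
    {"dx": -0.01,"dy": 0.55,"dz": 0,"twist": -4,"gripper": 15},
    {"dx": -0.01,"dy": 0.55,"dz": 0,"twist": -4,"gripper": 15},
    {"dx": -0.01,"dy": 0.55,"dz": 0,"twist": -4,"gripper": 15},
    {"dx": -0.01,"dy": 0.55,"dz": 0,"twist": -4,"gripper": 15}
  ]
}}

```text
t: 25.13
eef_pos: [562.2, -318.1, 97.2]
eef_rot: [2.319, 2.119, -0.002]
force: [-0.4, -0.8, -0.2]
width: 19.9
grasp_force: 29.5
```

>>> {"name": "servo_tool", "arguments": {
  "steps": [
    {"dx": 0,"dy": 0.4,"dz": 0,"twist": -2.9,"gripper": 15},
    {"dx": 0,"dy": 0.3,"dz": 0,"twist": -2.2,"gripper": 15},
    {"dx": 0,"dy": 0,"dz": 0,"twist": 0,"gripper": 15}
  ]
}}

```text
t: 25.38
eef_pos: [584.4, -320.4, 97.6]
eef_rot: [2.222, 2.216, -0.002]
force: [0.2, -2.5, 0.6]
width: 19.7
grasp_force: 29.6
```

```bash
python3 - <<'E'
from h import *
s,M,p=st(); g,e=gate(p,.34); print('gate',g,e); k=knob(.01,.34); to(k[0],k[1],p[2],2.4)
E
```

```text
gate 0.06559152759950332 2.2969057279741207
t 25.38 pos [ 584.4 -320.4   97.6] yaw_y -0.1 units [0.06 0.44 0.  ] twist -2.5 F [ 0.2 -2.5  0.6] w 19.68534934898624 gf 29.552595913410187 j7 0.48
```

>>> {"name": "servo_tool", "arguments": {
  "steps": [
    {"dx": 0,"dy": 0.25,"dz": 0,"twist": -1.5,"gripper": 15},
    {"dx": 0,"dy": 0.2,"dz": 0,"twist": -1,"gripper": 15},
    {"dx": 0,"dy": 0,"dz": 0,"twist": 0,"gripper": 15}
  ]
}}

```text
t: 25.63
eef_pos: [597.4, -320.6, 98.3]
eef_rot: [2.173, 2.264, -0.003]
force: [-0.6, -5.1, 0.9]
width: 19.6
grasp_force: 29.6
```

>>> {"name": "servo_tool", "arguments": {
  "steps": [
    {"dx": 0,"dy": 0.06,"dz": 0,"twist": 0,"gripper": 15},
    {"dx": 0,"dy": 0,"dz": 0,"twist": 0,"gripper": 15}
  ]
}}

```text
t: 25.8
eef_pos: [598.3, -320.6, 98.2]
eef_rot: [2.175, 2.263, -0.003]
force: [-0.9, -4.4, 0.3]
width: 19.9
grasp_force: 29.6
```

```bash
python3 - <<'E'
from h import *
s,M,p=st(); g,e=gate(p,.34); print('gate',g,e); k=knob(.01,.0); to(k[0],k[1],51,2.4)
E
```

```text
gate 0.0075284380527917485 1.9847651456631468
t 25.8 pos [ 598.3 -320.6   98.2] yaw_y 2.3 units [-0.2  -0.02  1.58] twist -0.1 F [-0.9 -4.4  0.3] w 19.943725760144442 gf 29.60431158542633 j7 0.51
```

>>> {"name": "servo_tool", "arguments": {
  "steps": [
    {"dx": 0,"dy": 0.06,"dz": 0,"twist": 0,"gripper": 15},
    {"dx": 0,"dy": 0,"dz": 0,"twist": 0,"gripper": 15}
  ]
}}

```text
t: 25.97
eef_pos: [599.2, -320.7, 98.0]
eef_rot: [2.176, 2.264, -0.005]
force: [-1.4, -5.3, 1.5]
width: 19.8
grasp_force: 29.6
```

>>> {"name": "servo_tool", "arguments": {
  "steps": [
    {"dx": 0,"dy": 0.06,"dz": 0,"twist": 0,"gripper": 15},
    {"dx": 0,"dy": 0,"dz": 0,"twist": 0,"gripper": 15}
  ]
}}

```text
t: 26.13
eef_pos: [599.4, -320.9, 97.4]
eef_rot: [-2.177, -2.263, 0.008]
force: [-5.5, -5.6, 0.7]
width: 19.7
grasp_force: 29.6
```

The gate stop is felt (Fx -5.5 N). Easing back a touch and lowering the bar into the catch.

>>> {"name": "servo_tool", "arguments": {
  "steps": [
    {"dx": -0.1,"dy": -0.06,"dz": 0.4,"twist": 0,"gripper": 15},
    {"dx": -0.08,"dy": 0,"dz": 0.4,"twist": 0,"gripper": 15},
    {"dx": -0.05,"dy": 0,"dz": 0.4,"twist": 0,"gripper": 15},
    {"dx": -0.02,"dy": 0,"dz": 0.3,"twist": 0,"gripper": 15},
    {"dx": 0,"dy": 0,"dz": 0,"twist": 0,"gripper": 15}
  ]
}}

```text
t: 26.55
eef_pos: [599.7, -326.7, 51.7]
eef_rot: [-2.177, -2.264, 0.003]
force: [-2.1, -5.6, 0.5]
width: 19.8
grasp_force: 29.6
```

```bash
python3 - <<'E'
from h import *
s,M,p=st(); print('gate',gate(p,0.0)); k=knob(.01,.0); to(k[0],k[1],51,2.4)
E
```

```text
gate (np.float64(0.0032809763315002835), np.float64(-0.25604876567712154))
t 26.55 pos [ 599.7 -326.7   51.7] yaw_y 2.3 units [-0.01 -0.06  0.02] twist -0.1 F [-2.1 -5.6  0.5] w 19.833569319346033 gf 29.61938738822937 j7 0.52
```

The bar is back at its level height with no upward force. A gentle pull will test the catch, then release.

>>> {"name": "servo_tool", "arguments": {
  "steps": [
    {"dx": 0,"dy": -0.2,"dz": 0,"twist": 0,"gripper": 15},
    {"dx": 0,"dy": -0.2,"dz": 0,"twist": 0,"gripper": 15},
    {"dx": 0,"dy": 0,"dz": 0,"twist": 0,"gripper": 15}
  ]
}}

```text
t: 26.8
eef_pos: [591.4, -325.8, 53.4]
eef_rot: [2.172, 2.262, 0.006]
force: [5.8, -4.8, -3.4]
width: 19.7
grasp_force: 29.7
```

>>> {"name": "servo_tool", "arguments": {
  "steps": [
    {"dx": 0,"dy": 0.25,"dz": 0,"twist": 0,"gripper": 15},
    {"dx": 0,"dy": 0,"dz": 0,"twist": 0,"gripper": 26},
    {"dx": 0,"dy": 0,"dz": 0,"twist": 0,"gripper": 45},
    {"dx": 0,"dy": 0,"dz": 0,"twist": 0,"gripper": 50},
    {"dx": 0,"dy": 0,"dz": 0,"twist": 0,"gripper": 50}
  ]
}}

```text
t: 27.22
eef_pos: [596.1, -324.5, 52.2]
eef_rot: [-2.174, -2.265, -0.001]
force: [-0.1, 0.1, 0.3]
width: 50.2
grasp_force: 0.0
```

>>> {"name": "servo_tool", "arguments": {
  "steps": [
    {"dx": 0,"dy": 0,"dz": -0.5,"twist": 0,"gripper": 50},
    {"dx": 0,"dy": 0,"dz": -1,"twist": 0,"gripper": 50},
    {"dx": 0,"dy": 0,"dz": -1,"twist": 0,"gripper": 50},
    {"dx": 0,"dy": 0,"dz": -1,"twist": 0,"gripper": 50},
    {"dx": 0,"dy": 0,"dz": -1,"twist": 0,"gripper": 50}
  ]
}}

```text
t: 27.63
eef_pos: [595.8, -325.1, 188.8]
eef_rot: [-2.175, -2.265, -0.0]
force: [0.7, 0.5, -0.7]
width: 50.1
grasp_force: 0.0
```

>>> {"name": "servo_tool", "arguments": {
  "steps": [
    {"dx": 0,"dy": 0,"dz": 0,"twist": 0,"gripper": 50},
    {"dx": 0,"dy": 0,"dz": 0,"twist": 0,"gripper": 50},
    {"dx": 0,"dy": 0,"dz": 0,"twist": 0,"gripper": 50}
  ]
}}

```text
t: 27.88
eef_pos: [595.8, -325.2, 187.1]
eef_rot: [-2.175, -2.265, -0.0]
force: [0.8, -0.6, -1.0]
width: 50.1
grasp_force: 0.0
```

```bash
python3 - <<'E'
from h import *
to(0,0,0)
w,c=cap('wrist','w25'); 
for g in(0,.035,.1): print(g,[np.round(proj(c,knob(g,q))) for q in(0,.12)])
h=cv2.cvtColor(w,cv2.COLOR_RGB2HSV)
m=((h[...,1]<70)&(h[...,2]>25)).astype(np.uint8)[::6,::6]
for j in range(10,50): print('%3d '%(6*j)+''.join('#' if q else '.' for q in m[j,24:82]))
b=asc('scene','s25',[664,-171,105],ru=30,rv=16)
print(np.round(proj(b,knob(0))))
E
```

```text
t 27.88 pos [ 595.8 -325.2  187.1] yaw_y 2.3 units [ 11.63 -19.4    6.26]  F [ 0.8 -0.6 -1. ] w 50.10374210340258 gf 0.0 j7 0.52
0 [array([321., 226.]), array([322., 231.])]
0.035 [array([309., 225.]), array([309., 230.])]
0.1 [array([287., 222.]), array([285., 228.])]
 60 ...........................#####............##############
 66 .............................##...........################
 72 .............................##..........#################
 78 ............................###..........#################
 84 .............................##..........##############...
 90 .............................##...........................
 96 .............................##...........................
102 .............................##...........................
108 .............................##...........................
114 .............................##...........................
120 .............................##...........................
126 ............................###...........................
132 ..........................##########......................
138 .......
[... 3096 characters left out ...]
##########+########################+..
322 ..............+################+#########################+..
323 ..............+####################+#####################+..
324 ..............++######################+##################+..
325 ...............+#########################################+..
326 ...............+#########################################+..
327 ...............+#########################################+..
328 ...............+################################++########..
329 ...............+###############################+++++#####++.
330 ...............+###################+###+######++...+++#+#++.
331 ...............+##############################++.......+++..
[201. 383.]
```

The knob is at (319,229) against a predicted (321,226) for shut and level. The pull was held near 0.035 rad, and the plaque is unmoved in the groove. Handing in.

```bash
python3 -c "
from plant import workorder
print(workorder.sign_off())"
```

```text
the job is handed in; nothing more can be done
None
```

The plaque was leaned on the easel, let go and taken again, and now stands arch up, fully down in the carrier's middle groove; the gate is shut and latched (it held against a gentle pull), and the job was handed in at about 28 s with no verdict shown.

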